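# Rinsed weld-cleaning gear up to dry

## Task

The weld-cleaning gear has just been rinsed: put every beaker that lies on the draining grid upside down over a peg of the warm-air dryer, fully down so that its bottom rests on the peg head, and hang both wire baskets by their handles on the two hooks of the drip stand, one to a hook, hanging free. Only when everything is up to dry, switch the dryer on by turning its rotary switch clockwise as far as it goes, and let go. Leave the hammer, the brush and the spray can where they lie.

Things in the scene. Friction and masses are not known exactly. Their poses are not given: they have to be found in the camera images.
- beaker0: plain stainless beaker: straight round cup, 54 mm outside diameter, 75 mm tall, wall 3 mm, bottom 4 mm, 0.12 kg. Origin: centre of the outside of its bottom; z runs from bottom to mouth. At first it lies on its side between two rods of the grid (axis level, 37 mm above the table), mouth away from the robot. On a peg, z points down and the origin is 4 mm above the peg tip.
- beaker1: plain stainless beaker: straight round cup, 54 mm outside diameter, 75 mm tall, wall 3 mm, bottom 4 mm, 0.12 kg. Origin: centre of the outside of its bottom; z runs from bottom to mouth. At first it lies on its side between two rods of the grid (axis level, 37 mm above the table), mouth away from the robot. On a peg, z points down and the origin is 4 mm above the peg tip.
- beaker2: plain stainless beaker: straight round cup, 54 mm outside diameter, 75 mm tall, wall 3 mm, bottom 4 mm, 0.12 kg. Origin: centre of the outside of its bottom; z runs from bottom to mouth. At first it lies on its side between two rods of the grid (axis level, 37 mm above the table), mouth away from the robot. On a peg, z points down and the origin is 4 mm above the peg tip.
- basket0: wire-mesh dip basket, 80 (x) by 100 (y) by 45 mm high, 0.18 kg, with a rigid upright handle of 9 mm round bar in its y-z plane: uprights at the y sides, and a top bar along y, level from 14 to 43 mm either side of the middle with its centre line 115 mm above the underside; a peak in its middle, 126 mm high, sits on a hook. Origin: centre of the underside, z up
- bail0 (a point): peak in the middle of basket0's handle, on the bar's centre line (126 mm above the basket's underside); axes as the basket's
- basket1: wire-mesh dip basket, 80 (x) by 100 (y) by 45 mm high, 0.18 kg, with a rigid upright handle of 9 mm round bar in its y-z plane: uprights at the y sides, and a top bar along y, level from 14 to 43 mm either side of the middle with its centre line 115 mm above the underside; a peak in its middle, 126 mm high, sits on a hook. Origin: centre of the underside, z up
- bail1 (a point): peak in the middle of basket1's handle, on the bar's centre line (126 mm above the basket's underside); axes as the basket's
- dryer: fixed warm-air dryer: grey steel box 130 mm (x) by 370 mm (y) by 65 mm high with three upright pegs on top in a row along its y (at y = +140, +50 and -40 mm, x = 0) and a rotary switch at its other end (y = -140 mm). Origin: centre of the underside; z up, x roughly away from the robot.
- peg0 (a point): centre of the flat top of one dryer peg: 95 mm above the box's top (160 mm above the table); the peg is 18 mm thick with a head 34 mm in diameter and 8 mm high; neighbouring pegs are 90 mm apart. Axes as the dryer's
- peg1 (a point): centre of the flat top of one dryer peg: 95 mm above the box's top (160 mm above the table); the peg is 18 mm thick with a head 34 mm in diameter and 8 mm high; neighbouring pegs are 90 mm apart. Axes as the dryer's
- peg2 (a point): centre of the flat top of one dryer peg: 95 mm above the box's top (160 mm above the table); the peg is 18 mm thick with a head 34 mm in diameter and 8 mm high; neighbouring pegs are 90 mm apart. Axes as the dryer's
- switch (a joint): rotary switch on the dryer, in rad: 0 to 0.2 at first (off), grows clockwise seen from above, stop at 1.2 (on); needs about 0.03 N m and stays where it is left
- switch_grip (a point): point on the switch's vertical turning axis at the height to grip, 37 mm above the dryer's top. The grip is a black bar 42 mm long and 14 mm thick, whose length lies along this point's x axis (it turns with the switch); the bar reaches from 23 mm below this point to 7 mm above it
- stand: fixed drip stand: base plate, a post at x = +50 mm and on it a crossbar 170 mm wide, top 200 mm above the table, with two hooks 130 mm apart that run from the crossbar towards -x of the stand, that is towards the robot. Origin: table level under the hooks; the hooks point along -x, z up.
- hook0 (a point): seat on the hook at the stand's +y side: point on the centre line of its level bar (8 mm round, 190 mm above the table). From here the bar runs 60 mm on in +x to the crossbar, and 38 mm in -x to an upturned end whose top is 22 mm above the bar's centre line. The peak of a hung handle (its centre line) lies about 11 mm above this point. Axes as the stand's
- hook1 (a point): seat on the hook at the stand's -y side: point on the centre line of its level bar (8 mm round, 190 mm above the table). From here the bar runs 60 mm on in +x to the crossbar, and 38 mm in -x to an upturned end whose top is 22 mm above the bar's centre line. The peak of a hung handle (its centre line) lies about 11 mm above this point. Axes as the stand's
- grid: fixed draining grid under the beakers: tray 150 mm (x) by 310 mm (y), with round rods of 8 mm along its x, 30 mm apart, tops 14 mm above the table, rim up to 20 mm. Origin: centre of the underside
- mat: fixed black rubber mat 170 mm (x) by 310 mm (y), 4 mm thick, under the baskets. Origin: centre of the underside
- hammer: hammer 260 mm long lying near the robot's base, to be left alone. Origin: under its middle
- brush: wire brush 200 mm long lying near the robot's base, to be left alone. Origin: under its middle
- can: bare aluminium spray can, 60 mm in diameter, 150 mm tall, standing beyond the grid, to be left alone. Origin: centre of the underside
There are look-alikes about, which are no part of the job. Leave any purple look-alike of the beaker1 alone.

How it is judged:
On the way:
1. with the dryer still switched off, every beaker is upside down on a peg and both baskets hang on hooks ((distance between beaker0 and peg0 below 0.014 m or distance between beaker0 and peg1 below 0.014 m or distance between beaker0 and peg2 below 0.014 m) and angle between each of beaker0, beaker1, beaker2's own z axis and vertical above 2.92 rad and linear speed of each of beaker0, beaker1, beaker2 below 0.03 m/s and (distance between beaker1 and peg0 below 0.014 m or distance between beaker1 and peg1 below 0.014 m or distance between beaker1 and peg2 below 0.014 m) and (distance between beaker2 and peg0 below 0.014 m or distance between beaker2 and peg1 below 0.014 m or distance between beaker2 and peg2 below 0.014 m) and ((horizontal distance between bail0 and hook0 below 0.035 m and z of bail0 in the frame of hook0 between 0 and 0.02 m) or (horizontal distance between bail0 and hook1 below 0.035 m and z of bail0 in the frame of hook1 between 0 and 0.02 m)) and angle between each of basket0, basket1's own z axis and vertical below 0.6 rad and ((horizontal distance between bail1 and hook0 below 0.035 m and z of bail1 in the frame of hook0 between 0 and 0.02 m) or (horizontal distance between bail1 and hook1 below 0.035 m and z of bail1 in the frame of hook1 between 0 and 0.02 m)) and value of joint switch below 0.5 rad), for 0.2 s.
At the end, for the whole second after the job is handed in: Each beaker is upside down on a peg (bottom centre within 14 mm of the peg tip, within 0.22 rad of vertical, still); each basket hangs from the stand (handle peak within 35 mm of a hook point seen from above, 0 to 20 mm above it, tilt under 0.6 rad); switch past 1.05 rad ((distance between beaker0 and peg0 below 0.014 m or distance between beaker0 and peg1 below 0.014 m or distance between beaker0 and peg2 below 0.014 m) and angle between each of beaker0, beaker1, beaker2's own z axis and vertical above 2.92 rad and linear speed of each of beaker0, beaker1, beaker2 below 0.03 m/s and (distance between beaker1 and peg0 below 0.014 m or distance between beaker1 and peg1 below 0.014 m or distance between beaker1 and peg2 below 0.014 m) and (distance between beaker2 and peg0 below 0.014 m or distance between beaker2 and peg1 below 0.014 m or distance between beaker2 and peg2 below 0.014 m) and ((horizontal distance between bail0 and hook0 below 0.035 m and z of bail0 in the frame of hook0 between 0 and 0.02 m) or (horizontal distance between bail0 and hook1 below 0.035 m and z of bail0 in the frame of hook1 between 0 and 0.02 m)) and angle between each of basket0, basket1's own z axis and vertical below 0.6 rad and ((horizontal distance between bail1 and hook0 below 0.035 m and z of bail1 in the frame of hook0 between 0 and 0.02 m) or (horizontal distance between bail1 and hook1 below 0.035 m and z of bail1 in the frame of hook1 between 0 and 0.02 m)) and value of joint switch above 1.05 rad); the robot touches nothing.
It fails at once if the hammer is moved by more than 30 mm (distance of hammer from where it was at the start of the episode above 0.03 m).
It fails at once if the brush is moved by more than 30 mm (distance of brush from where it was at the start of the episode above 0.03 m).
It fails at once if the can is moved by more than 30 mm (distance of can from where it was at the start of the episode above 0.03 m).
Of beaker0, beaker1, beaker2 only 2 to 3 are there at a start; the rules pass over those that are not, and their reading is None.
At some moment in a run one of beaker0, beaker1, beaker2, basket0, basket1 may be knocked a few centimetres aside while the robot is not near it.
It also fails if it takes over 210 s, if anything falls off the work surface, if the arm or the gripper's body presses on something with over 40 N, if the wrist force passes 120 N, or if a joint passes its speed limit or range.

## Robot

A 7-joint arm with a two-finger parallel gripper is mounted at the origin on the work surface. World frame = base frame: x ahead of the robot, y to its left, z up, the work surface at z = 0. Lengths are in m, angles in rad, forces in N, time in s.
With the tool pointing down it reaches from about 0.425 to 0.925 m from the base axis. Payload 6.8 kg.
Tool frame: the origin (TCP) lies between the finger pads; the fingertips stand 17 mm ahead of it and the grasp point (between the pads) lies 2 mm behind it; z points along the fingers, x is the direction in which the jaws open and shut, and the axes are right-handed (so a half turn about z gives the same grasp; the last joint's range is limited). The gripper opens to 85 mm and grips with 20 to 120 N. Pads are 22 mm wide; open, the fingers measure 114 mm over their backs; the gripper's body (76 mm by 85 mm) begins 54 mm behind the grasp point. The pads swing forward as they close: fully open they stand 13 mm farther back than shut.
Start: joints at [1.117, 0.477, 0.022, 1.555, -0.011, 1.109, -0.083], TCP at [0.229, -0.635, 0.248] pointing down, gripper open.
Joint ranges: [-2.96, 2.96], [-0.34, 2.1], [-1.41, 1.46], [0.24, 2.44], [-1.37, 4.51], [0.17, 1.92], [-2.96, 2.96]. Speed limits (rad/s): [2.39, 2.39, 3.14, 3.14, 3.14, 3.14, 3.14].

## Interface

Orientations are given as a unit quaternion [w, x, y, z].
In Python, from station import readout, read_camera, get_calibration, bot, models gives the robot as it stands.
- The arm moves only by the tool carry_out, never from a script. Its argument "deltas" is a list of rows, each a list of 2 entries, a list of its own where there are three numbers: the shift along the tool's x, y, z in cm, then the turn about the tool's z in degrees. A call has 1 to 10 rows; each row is the pose to reach, as a shift and turn from the pose measured when the call began, along the tool's axes at that moment; what a row does not reach only later rows make up. A row lasts 1/8 s, in which the tool goes at most 62.5 mm and 10.7 degrees, less where a joint would pass 70% of its speed; a pose out of reach is approached as far as the arm can. A call with a gripper value outside its range is refused whole. "hand" is the opening, from 0 (shut) to 1 (fully open), set as the call begins (left out, the last holds). The fingers move at their own pace and stop on an object; "newtons" is the grip in N (left out, the last holds). Time passes only in rows, so rows that repeat a pose let the fingers close. It gives the time, the measured TCP pose, the force and the opening at its end, in the units of the state.
- readout.get_obs(): the state, without advancing time (a new reading comes with each control period).
- read_camera(name): name is "scene" or "side" or "wrist"; returns the picture (400x640x3 uint8, red, green, blue); there is no depth.
- get_calibration(name): a dict with "fov_y" (degrees; the focal length in pixels is half the picture's height over the tangent of half this angle, whatever the lens; pixels are square), "cx", "cy" (the principal point, pixels), "D" ([k1, k2, p1, p2, k3] as OpenCV has them; the pictures are not rectified), "world_from_camera" (4x4, takes a point from camera to world coordinates). Camera axes: x right, y down, z forward; pixel columns grow to the right and rows downward; lengths in m; the calibration is good to about 2 mm. A picture is of the moment at which its call begins: read the wrist's pose just before it. get_calibration takes no time and is no camera call; for the wrist camera it gives the pose at the moment of the call.
- bot.hand_in(): hands the job in, once; it reports no verdict.
Trained networks look in the newest picture that a camera, given by its name, has taken for a name from the list of things; names that differ only in an ending like _2 or _b are one class to them, and where a whole thing is asked for, a point or a joint stands for the part that bears it (a point fixed in the world has none). Each returns a list of dicts, best first, with "score" (0 to 1); they miss things now and then, are a little off and sometimes report something else, mostly with a low value. They report only what shows in the picture. A call takes as long as a camera call. They do not tell look-alikes from the thing itself.
- models.spot_in(query, camera): "centre" ([row, column] in pixels, amid what is visible of it).
The state is a dict: "t": time; "q": joint angles; "joint_vel": joint speeds; "joint_torque": joint torques, N m; "eef_pos": TCP position; "tool_rot": TCP orientation; "contact_force": force on the tool from outside, world axes, zero at the start; "torque": the same for the moment, N m; "gripper_width": opening from 0.0 (shut) to 1.0 (fully open).
Only numpy, scipy, OpenCV 4.12 (cv2) and the standard library are available. Lean on these libraries where they do the work, as an engineer would, in place of code of your own. Each camera call takes 0.05 s, during which the arm holds its last target. There are 200 camera calls.

## Working session

There is one attempt and no reset: what is moved stays moved. The work goes in short steps, Python scripts to look and compute and a tool call to move; the robot and the scene stay as the last step left them, time stands still between calls to the robot, and variables do not carry over. Pictures are saved under pics/ and viewed, about 12 in all and at most 16, crops included, and the job is handed in when it is done.

Besides the shell and the picture viewer there is one more tool, called after "Request:" in YAML: its name, and indented under it one key for each argument. carry_out: Moves the arm, as the interface text tells. Its arguments: {"type":"object","properties":{"deltas":{"type":"array"},"hand":{"type":"number"},"newtons":{"type":"number"}},"required":["deltas"]}

```bash
ls; mkdir -p pics; cat > h.py <<'E'
import numpy as np, cv2
from station import readout, read_camera, get_calibration, bot, models
from scipy.spatial.transform import Rotation as R
def K(c):
    f=200/np.tan(np.radians(c['fov_y'])/2); return np.array([[f,0,c['cx']],[0,f,c['cy']],[0,0,1.]])
def ray(c,px):  # px (col,row)
    n=cv2.undistortPoints(np.array([[px]],float),K(c),np.array(c['D'],float))[0,0]
    T=np.array(c['world_from_camera']); return T[:3,3],T[:3,:3]@np.array([n[0],n[1],1])
def onz(c,px,z):
    o,d=ray(c,px); return o+d*(z-o[2])/d[2]
def proj(c,P):
    T=np.linalg.inv(np.array(c['world_from_camera'])); P=np.atleast_2d(P).astype(float)
    return cv2.projectPoints(P@T[:3,:3].T+T[:3,3],np.zeros(3),np.zeros(3),K(c),np.array(c['D'],float))[0][:,0]
def tri(rays):
    A=np.zeros((3,3));b=np.zeros(3)
    for o,d in rays:
        d=d/np.linalg.norm(d);M=np.eye(3)-np.outer(d,d);A+=M;b+=M@o
    return np.linalg.solve(A,b)
def pose():
    o=readout.get_obs(); q=o['tool_rot']; return np.array(o['eef_pos']),R.from_quat([q[1],q[2],q[3],q[0]]),o
def save(img,n): cv2.imwrite('pics/'+n,img[:,:,::-1])
def to(P):  # world target -> tool shift cm
    p,r,_=pose(); return np.round(r.inv().apply(np.array(P)-p)*100,2)
E
python3 - <<'E'
from h import *
p,r,o=pose();print(o['t'],p,r.as_matrix().round(3).tolist(),o['gripper_width'])
for n in ['scene','side']:
    im=read_camera(n);save(im,n+'0.png');c=get_calibration(n);print(n,np.array(c['world_from_camera']).round(2).tolist(),c['fov_y'])
    for q in ['beaker0','basket0','dryer','switch','stand','grid','mat','hammer','brush','can']:
        print(q,[(np.round(d['centre']).tolist(),round(d['score'],2)) for d in models.spot_in(q,n)])
E
```

```text
pics
0.0 [ 0.22859884 -0.63451537  0.24734014] [[0.339, -0.941, -0.001], [-0.941, -0.339, 0.002], [-0.002, 0.0, -1.0]] 0.997707239527301
scene [[0.23, 0.8, -0.55, 1.22], [0.97, -0.18, 0.14, -0.15], [0.01, -0.57, -0.82, 1.07], [0.0, 0.0, 0.0, 1.0]] 48.92268748980418
beaker0 [([207.0, 247.0], 0.95), ([215.0, 218.0], 0.88), ([216.0, 187.0], 0.81), ([311.0, 281.0], 0.73), ([275.0, 164.0], 0.61), ([308.0, 346.0], 0.6)]
basket0 [([197.0, 299.0], 0.96), ([185.0, 346.0], 0.79)]
dryer [([239.0, 327.0], 0.91)]
switch [([181.0, 431.0], 0.73), ([242.0, 275.0], 0.65), ([182.0, 343.0], 0.6)]
stand [([182.0, 432.0], 0.63), ([202.0, 321.0], 0.45)]
grid [([225.0, 207.0], 0.94), ([122.0, 379.0], 0.68)]
mat [([197.0, 325.0], 0.71), ([243.0, 272.0], 0.63)]
hammer [([118.0, 380.0], 0.67), ([182.0, 430.0], 0.48)]
brush [([160.0, 236.0], 0.65)]
can [([266.0, 213.0], 0.84)]
side [[-0.98, -0.11, 0.15, 0.36], [-0.19, 0.53, -0.82, 1.01], [0.01, -0.84, -0.55, 0.79], [0.0, 0.0, 0.0, 1.0]] 45.79171682435074
beaker0 [([193.0, 354.0], 0.81), ([194.0, 246.0], 0.81), ([156.0, 320.0], 0.66), ([170.0, 368.0], 0.64), ([195.0, 368.0], 0.54)]
basket0 [([220.0, 356.0], 0.71), ([260.0, 350.0], 0.61)]
dryer [([228.0, 282.0], 0.58)]
switch [([188.0, 302.0], 0.76)]
stand [([336.0, 304.0], 0.84), ([232.0, 285.0], 0.51)]
grid [([192.0, 366.0], 0.83)]
mat [([259.0, 349.0], 0.96)]
hammer [([331.0, 441.0], 0.61), ([183.0, 298.0], 0.39)]
brush [([208.0, 421.0], 0.87)]
can [([161.0, 303.0], 0.82)]
```

View pics/scene0.png

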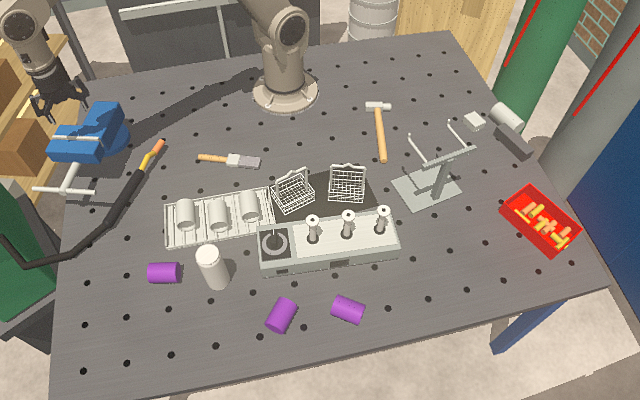

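View pics/side0.png

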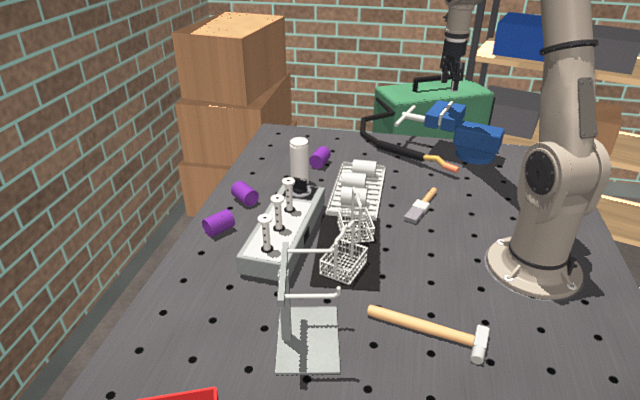

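View crops.

The scene picture shows three beakers at about (r215,c186), (213,218) and (207,249), baskets at (192,293) and (184,347), pegs at (220,313), (215,348) and (211,383), the switch at (243,273) and hooks at about (140,410) and (125,450). There are three purple look-alikes. The side picture agrees. I'll enlarge for accurate pixels.

```bash
python3 - <<'E'
import cv2,numpy as np
a=cv2.imread('pics/scene0.png')[110:290,155:475];b=cv2.imread('pics/side0.png')[130:380,230:400]
a=cv2.resize(a,None,fx=2.5,fy=2.5,interpolation=cv2.INTER_CUBIC);cv2.imwrite('pics/a.png',a)
b=cv2.resize(b,None,fx=2.4,fy=2.4,interpolation=cv2.INTER_CUBIC);cv2.imwrite('pics/b.png',b)
E
```

```text
(no output)
```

View pics/a.png

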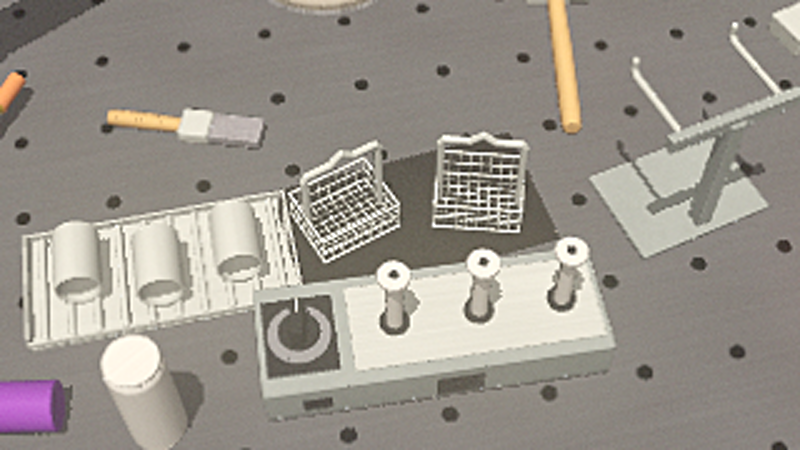

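View pics/b.png

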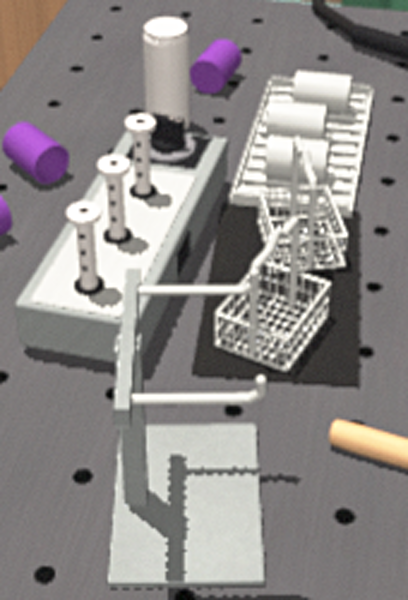

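```bash
cat > fit.py <<'E'
from h import *
from scipy.optimize import least_squares
S=get_calibration('scene');D=get_calibration('side')
A=lambda x,y:np.array([155-.5+(x+.5)/2.5,110-.5+(y+.5)/2.5]); B=lambda x,y:np.array([230-.5+(x+.5)/2.4,130-.5+(y+.5)/2.4])
def fit(obs,x0):
    def f(v):
        c,s=np.cos(v[2]),np.sin(v[2]);M=np.array([[c,-s,0],[s,c,0],[0,0,1]]);e=[]
        for cam,P,px in obs: e+=list(proj(cam,M@np.array(P)+[v[0],v[1],0])[0]-px)
        return np.array(e)
    r=least_squares(f,x0);return r.x,np.round(r.fun,1)
E
python3 - <<'E'
from fit import *
for a,b,y in[((571,248),(84,212),.14),((483,262),(114,162),.05),((394,272),(140,121),-.04)]:
    print('peg tri',tri([ray(S,A(*a)),ray(D,B(*b))]).round(4), onz(S,A(*a),.16).round(4))
v,e=fit([(S,(0,.14,.16),A(571,248)),(S,(0,.05,.16),A(483,262)),(S,(0,-.04,.16),A(394,272)),(D,(0,.14,.16),B(84,212)),(D,(0,.05,.16),B(114,162)),(D,(0,-.04,.16),B(140,121))],[.6,0,0]);print('dryer',v.round(4),e)
v,e=fit([(S,(-.038,-.065,.212),A(635,60)),(S,(-.038,.065,.212),A(735,25)),(D,(-.038,.065,.212),B(260,378)),(S,(.06,-.065,.19),A(677,130)),(D,(.06,.065,.19),B(133,398)),(D,(.06,-.065,.19),B(140,288))],[.6,.3,0]);print('stand',v.round(4),e)
z=.004
for n,p,l,r in[('bkL',(345,155),(303,182),(381,150)),('bkR',(484,135),(440,140),(527,138))]:
    v,e=fit([(S,(0,0,.13),A(*p)),(S,(0,-.043,.119),A(*l)),(S,(0,.043,.119),A(*r))],[.5,0,0]);print(n,v.round(4),e,proj(D,[v[0],v[1],.13]).round(0), (proj(D,[v[0],v[1],.13])[0]-[230,130])*2.4)
for p in[(78,288),(160,292),(240,266)]: print('mouth',onz(S,A(*p),.037).round(4))
print('grid corners',[onz(S,A(*p),.02).round(3) for p in[(25,238),(30,345),(302,286),(280,193)]])
print('mat',[onz(S,A(*p),.004).round(3) for p in[(560,243),(523,158)]])
print('can',onz(S,A(133,365),.15).round(3)); print('hammer end',onz(S,A(570,125),.01).round(3))
p,r,o=pose();W=get_calibration('wrist');T=np.array(W['world_from_camera']);M=np.eye(4);M[:3,:3]=r.as_matrix();M[:3,3]=p;print('cam in tool',(np.linalg.inv(M)@T).round(3).tolist(),W['fov_y'])
E
```

```text
peg tri [0.6633 0.1401 0.1608] [0.6631 0.1404 0.16  ]
peg tri [0.6592 0.0492 0.1621] [0.6595 0.0503 0.16  ]
peg tri [ 0.6526 -0.0384  0.1629] [ 0.6515 -0.0378  0.16  ]
dryer [ 6.55e-01  1.00e-04 -6.14e-02] [-0.2  0.2 -0.3 -0.5 -0.7  0.5 -0.1  0.2 -0.2  1.2 -0.   0.8]
stand [0.4979 0.3358 0.1875] [-0.9 -1.5 -0.9 -0.7  0.3  0.  -0.1  1.5 -1.3  0.4  0.1  1.1]
bkL [ 0.4773 -0.0569  0.2462] [-0.9  1.3  1.8 -1.4 -1.   0.2] [[354. 194.]] [297.28100916 153.75096262]
bkR [ 0.4776  0.1021 -0.2009] [ 0.  -0.6  2.   0.2 -2.1  0.5] [[345. 228.]] [275.75109198 236.39432936]
mouth [ 0.5183 -0.3692  0.037 ]
mouth [ 0.5435 -0.2798  0.037 ]
mouth [ 0.5291 -0.1886  0.037 ]
grid corners [array([ 0.424, -0.431,  0.02 ]), array([ 0.569, -0.429,  0.02 ]), array([ 0.56 , -0.125,  0.02 ]), array([ 0.426, -0.129,  0.02 ])]
mat [array([0.558, 0.18 , 0.004]), array([0.427, 0.173, 0.004])]
can [ 0.692 -0.299  0.15 ]
hammer end [0.393 0.244 0.01 ]
cam in tool [[1.0, 0.0, 0.0, 0.0], [-0.0, 0.947, 0.321, -0.083], [0.0, -0.321, 0.947, -0.126], [0.0, 0.0, 0.0, 1.0]] 70.67151701756289
```

```bash
cat >> h.py <<'E'
def go(P,phi=None):
    p,r,o=pose();x=r.as_matrix()[:,0];cur=np.degrees(np.arctan2(x[1],x[0]))
    t=0 if phi is None else -((phi-cur+90)%180-90)
    print('shift cm',to(P),'turn',round(t,1),'| now',p.round(4),'phi',round(cur,1),'w',round(o['gripper_width'],3),'t',round(o['t'],2),'q7',round(o['q'][6],2))
E
python3 -c "
from h import *
go([.43,.03,.30],0)"
```

```text
shift cm [-55.75 -41.47  -5.17] turn -70.2 | now [ 0.2288 -0.6351  0.2483] phi -70.2 w 0.997 t 1.1 q7 -0.08
```

Request:
carry_out:
  deltas:
    - [[-5.5, -4.1, -1], -10]
    - [[-11, -8.3, -2], -20]
    - [[-16.7, -12.4, -3], -30]
    - [[-22.3, -16.6, -4], -40]
    - [[-27.9, -20.7, -5.2], -50]
    - [[-33.5, -24.9, -5.2], -60]
    - [[-39, -29, -5.2], -70]
    - [[-44.6, -33.2, -5.2], -70]
    - [[-50.2, -37.3, -5.2], -70]
    - [[-55.7, -41.5, -5.2], -70]

```text
t: 2.35
eef_pos: [0.4092, -0.0384, 0.3006]
tool_rot: [0.0, 1.0, -0.002, 0.001]
contact_force: [1.2, -1.2, 0.4]
gripper_width: 0.997
```

```bash
python3 - <<'E'
from h import *
go([.43,.03,.30],0)
W=get_calibration('wrist');im=read_camera('wrist');save(im,'w1.png')
for n,v in[('L',(.4773,-.0569,.246)),('R',(.4776,.1021,-.2009))]:
    c,s=np.cos(v[2]),np.sin(v[2])
    for y,z in[(0,.13),(-.043,.119),(.043,.119)]: print(n,proj(W,[v[0]-s*y,v[1]+c*y,z]).round(0))
print([(np.round(d['centre']),round(d['score'],2)) for d in models.spot_in('basket0','wrist')])
E
```

```text
shift cm [ 2.05 -6.85  0.06] turn -0.2 | now [ 0.4092 -0.0384  0.3006] phi -0.2 w 0.997 t 2.35 q7 -0.06
L [[381. 203.]]
L [[385. 233.]]
L [[372. 164.]]
R [[392.  42.]]
R [[378.  91.]]
R [[401.  -5.]]
[(array([ 52., 385.]), 0.67), (array([185., 364.]), 0.66)]
```

View pics/w1.png

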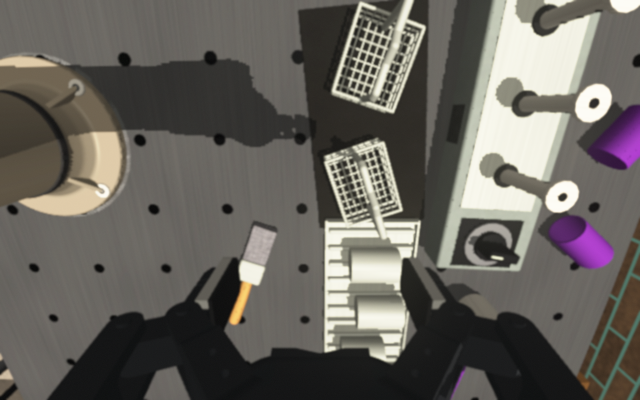

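Wrist view: the baskets' handles run from about (c352,r150) to (383,237), and from (408,0) to (372,100). Pegs, switch and beakers are visible. I'll centre on the right-hand basket (+y).

Request:
carry_out:
  deltas:
    - [[3, -4, 0], 0]
    - [[6, -8, 0], 0]
    - [[6, -8, 0], 0]
    - [[6, -8, 0], 0]

```text
t: 2.95
eef_pos: [0.4696, 0.0459, 0.3011]
tool_rot: [-0.001, 1.0, 0.003, 0.001]
contact_force: [0.2, -0.2, -0.6]
gripper_width: 1.0
```

```bash
python3 - <<'E'
from h import *
p,r,o=pose();print(p,o['t'],np.abs(o['joint_vel']).max())
W=get_calibration('wrist');im=read_camera('wrist')
save(cv2.resize(im[20:320,200:600],None,fx=2,fy=2,interpolation=cv2.INTER_CUBIC),'w2.png')
import json;json.dump({k:np.array(v).tolist() for k,v in W.items()},open('w2.json','w'))
E
```

```text
[0.46961016 0.04587842 0.30109452] 2.95 0.016575644860239887
```

View pics/w2.png

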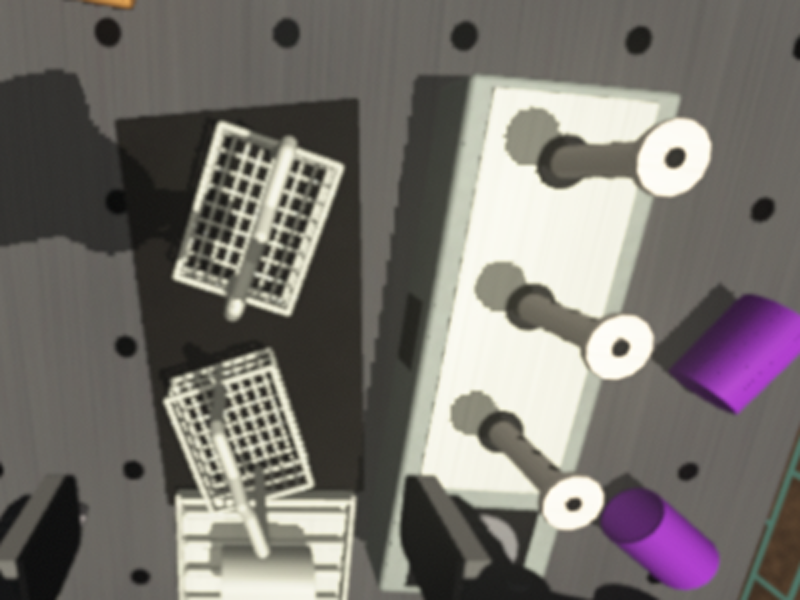

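```bash
python3 - <<'E'
from fit import *
import json
W=json.load(open('w2.json'));C=lambda x,y:np.array([200-.5+(x+.5)/2,20-.5+(y+.5)/2])
for n,a,b,m in[('R',(290,142),(235,312),(262,235)),('L',(217,372),(263,552),(235,470))]:
    P=[onz(W,C(*q),.119) for q in(a,b)];d=P[0]-P[1];print(n,'mid',((P[0]+P[1])/2).round(4),'len',np.linalg.norm(d).round(4),'yaw',np.arctan2(-d[0],d[1]).round(3),'peak',onz(W,C(*m),.13).round(4))
obs=[(W,(0,y,.16),C(*q)) for y,q in((.14,(675,157)),(.05,(619,347)),(-.04,(573,503)))]
print('dryer',fit(obs,[.65,0,0]),[onz(W,C(*q),.16).round(4) for q in((675,157),(619,347),(573,503))])
E
```

```text
R mid [0.4812 0.1004 0.119 ] len 0.0932 yaw -0.302 peak [0.4812 0.0993 0.13  ]
L mid [ 0.4716 -0.0415  0.119 ] len 0.1272 yaw 0.231 peak [ 0.4678 -0.0373  0.13  ]
dryer (array([ 0.6566425 , -0.00066008, -0.06672823]), array([-0.1, -0.1,  0.3,  0. , -0.2,  0.1])) [array([0.6661, 0.139 , 0.16  ]), array([0.6596, 0.0492, 0.16  ]), array([ 0.6542, -0.0405,  0.16  ])]
```

```bash
python3 -c "
from h import *
go([.4894,.1272,.20],-17.2);go([.4894,.1272,.117],-17.2)"
```

```text
shift cm [ 2.02 -8.16 10.13] turn 17.5 | now [0.4695 0.0454 0.3012] phi 0.3 w 0.999 t 3.0 q7 -0.32
shift cm [ 2.   -8.15 18.43] turn 17.5 | now [0.4695 0.0454 0.3012] phi 0.3 w 0.999 t 3.0 q7 -0.32
```

Request:
carry_out:
  deltas:
    - [[1, -4, 3], 9]
    - [[2, -8.2, 7], 17.5]
    - [[2, -8.2, 10], 17.5]
    - [[2, -8.2, 13], 17.5]
    - [[2, -8.2, 16], 17.5]
    - [[2, -8.2, 18.2], 17.5]
    - [[2, -8.2, 18.4], 17.5]
    - [[2, -8.2, 18.4], 17.5]
  hand: 0.7

```text
t: 4.0
eef_pos: [0.4898, 0.127, 0.118]
tool_rot: [-0.0, 0.989, -0.15, 0.001]
contact_force: [1.2, 0.1, -0.4]
gripper_width: 0.701
```

```bash
python3 - <<'E'
from h import *
go([.4894,.1272,.117],-17.2)
im=read_camera('wrist');im2=read_camera('scene')
save(np.hstack([im[100:400,120:520],cv2.resize(im2[140:240,250:400],(450,300),interpolation=cv2.INTER_CUBIC)[:,:400]]),'w3.png')
E
```

```text
shift cm [-0.04 -0.01  0.1 ] turn -0.0 | now [0.4898 0.127  0.118 ] phi -17.2 w 0.701 t 4.0 q7 -1.03
```

View pics/w3.png

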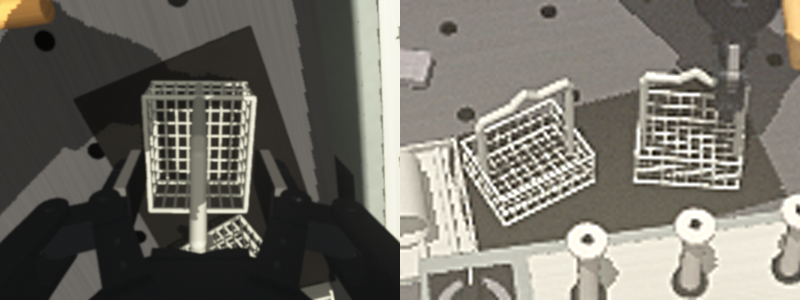

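Wrist and scene show the gripper straddling the handle bar, aligned with the basket. Closing.

Request:
carry_out:
  deltas:
    - [[0, 0, 0.1], 0]
    - [[0, 0, 0.1], 0]
    - [[0, 0, 0.1], 0]
    - [[0, 0, 0.1], 0]
    - [[0, 0, -2], 0]
    - [[0, 0, -6], 0]
    - [[0, 0, -11], 0]
    - [[0, 0, -13], 0]
    - [[0, 0, -13], 0]
  hand: 0
  newtons: 90

```text
t: 5.22
eef_pos: [0.4903, 0.1275, 0.2494]
tool_rot: [-0.001, 0.989, -0.15, 0.003]
contact_force: [0.2, -0.3, -2.7]
gripper_width: 0.066
```

```bash
cat > st.py <<'E'
from h import *
SV=np.array([.4979,.3358,.1875])
def sp(x,y,z):
    c,s=np.cos(SV[2]),np.sin(SV[2]);return np.array([SV[0]+c*x-s*y,SV[1]+s*x+c*y,z])
E
python3 - <<'E'
from st import *
for x in(-.10,-.012): print(sp(x,.065+.0285,.226)); go(sp(x,.065+.0285,.226),np.degrees(SV[2]))
im=read_camera('wrist');im2=read_camera('scene');T=get_calibration('side');im3=read_camera('side')
save(np.hstack([im[100:400,120:520],cv2.resize(im2[80:210,380:500],(400,433),interpolation=cv2.INTER_CUBIC)[:300]]),'w4.png')
E
```

```text
[0.38222396 0.40902093 0.226     ]
shift cm [-18.68 -23.68   2.3 ] turn -28.0 | now [0.4903 0.1275 0.2494] phi -17.2 w 0.066 t 5.22 q7 -0.88
[0.46868161 0.42542442 0.226     ]
shift cm [-10.91 -27.81   2.36] turn -28.0 | now [0.4903 0.1275 0.2494] phi -17.2 w 0.066 t 5.22 q7 -0.88
```

View pics/w4.png

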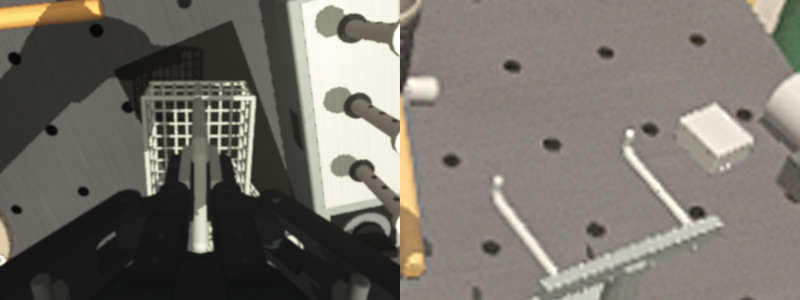

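The basket is held upright and square. The hook tips are at crop (497,181) and (629,133). I'll refit the stand.

```bash
python3 - <<'E'
from fit import *
Q=lambda x,y:np.array([380-.5+(x+.5)/3.333,80-.5+(y+.5)/3.333])
o=[(S,(-.038,-.065,.210),Q(497,181)),(S,(-.038,.065,.210),Q(629,133)),(S,(-.038,-.065,.19),Q(498,199)),(S,(-.038,.065,.19),Q(629,150)),(S,(.055,-.065,.19),Q(554,268)),(S,(.055,.065,.19),Q(688,219))]
print(fit(o,[.5,.33,.2]))
print([onz(S,p,z).round(4) for _,(_,_,z),p in o])
o+=[(D,(-.038,.065,.210),B(260,381)),(D,(.055,.065,.19),B(135,398)),(D,(.055,-.065,.19),B(141,288)),(D,(-.038,.065,.19),B(260,394))]
print(fit(o,[.5,.33,.2]))
E
```

```text
(array([0.56889519, 0.68220303, 0.11830113]), array([ 3.2, -2.7, -1.2,  1.6,  0.2, -3.2, -4.1,  1.3,  3.1,  0.1, -1.8,
        3.5]))
[array([0.5465, 0.5984, 0.21  ]), array([0.5183, 0.7497, 0.21  ]), array([0.55  , 0.6061, 0.19  ]), array([0.521 , 0.7585, 0.19  ]), array([0.6291, 0.6154, 0.19  ]), array([0.6052, 0.7666, 0.19  ])]
(array([0.5374548 , 0.48050824, 0.5162002 ]), array([-64.1,   7.9, -76.8,  -0.4, -66.3,   7.4, -78.9,  -0.5, -55.1,
         6.6, -69.4,  -2.9, -27.4,  51.8, -32.6,  68.3, -50.4,  56.4,
       -27.3,  54.9]))
```

```bash
python3 - <<'E'
from fit import *
Q=lambda x,y:np.array([380-.5+(x-400+.5)/3.333,80-.5+(y+.5)/3.333])
o=[(S,(-.038,-.065,.210),Q(497,181)),(S,(-.038,.065,.210),Q(629,133)),(S,(-.038,-.065,.19),Q(498,199)),(S,(-.038,.065,.19),Q(629,150)),(S,(.055,-.065,.19),Q(554,268)),(S,(.055,.065,.19),Q(688,219))]
print(fit(o,[.5,.33,.2]))
o+=[(D,(-.038,.065,.210),B(260,381)),(D,(.055,.065,.19),B(135,398)),(D,(.055,-.065,.19),B(141,288)),(D,(-.038,.065,.19),B(260,394))]
v,e=fit(o,[.5,.33,.2]);print(v,e)
open('st.py','a').write(f'SV=np.array({v.round(4).tolist()})\n')
from st import *
for x in(-.11,-.012): print(sp(x,.065+.0285,.226),SV); go(sp(x,.065+.0285,.226),np.degrees(SV[2]))
E
```

```text
(array([0.49806148, 0.34042788, 0.20913525]), array([ 0.6, -1.1,  0.3, -0.5, -0.9, -1.4, -1.3, -0.5,  0.8,  1.8,  0.4,
        1.4]))
[0.49978537 0.33730591 0.20760368] [-0.3 -0.4 -0.4  0.1 -1.8 -0.8 -2.   0.1 -0.1  2.5 -0.4  2.  -0.1 -0.3
  0.1  1.3  0.4  1.8 -0.4  2.5]
[0.3728904  0.40612008 0.226     ] [0.4998 0.3373 0.2076]
shift cm [-19.34 -23.25   2.07] turn -29.1 | now [0.4887 0.1268 0.2468] phi -17.2 w 0.073 t 5.38 q7 -0.88
[0.46878618 0.42631906 0.226     ] [0.4998 0.3373 0.2076]
shift cm [-10.77 -28.02   2.08] turn -29.1 | now [0.4887 0.1268 0.2468] phi -17.2 w 0.073 t 5.38 q7 -0.88
```

Request:
carry_out:
  deltas:
    - [[-3.5, -1.5, 0], 0]
    - [[-7, -3, 0], 0]
    - [[-10.6, -4.4, 0], -6]
    - [[-12.3, -8, 0.3], -12]
    - [[-14, -12, 0.8], -18]
    - [[-15.8, -15.8, 1.3], -24]
    - [[-17.6, -19.5, 1.8], -29]
    - [[-19.3, -23.2, 2.1], -29]
    - [[-19.3, -23.2, 2.1], -29]
    - [[-19.3, -23.2, 2.1], -29]

```text
t: 6.62
eef_pos: [0.3727, 0.4045, 0.2242]
tool_rot: [0.001, 0.995, 0.103, -0.0]
contact_force: [-0.7, 0.2, -1.4]
gripper_width: 0.067
```

```bash
python3 - <<'E'
from st import *
go(sp(-.012,.065+.0285,.226),np.degrees(SV[2]))
W=get_calibration('wrist');im=read_camera('wrist');im2=read_camera('side')
for y in(.065,-.065): print('exp tip',proj(W,sp(-.038,y,.212)).round(0),'seat',proj(W,sp(0,y,.19)).round(0))
save(np.hstack([im[50:350,120:520],cv2.resize(im2[220:340,260:420],(400,300),interpolation=cv2.INTER_CUBIC)]),'w5.png')
E
```

```text
shift cm [ 9.85 -0.17 -0.19] turn -0.1 | now [0.3727 0.4045 0.2242] phi 11.8 w 0.067 t 6.62 q7 -1.08
exp tip [[442. 303.]] seat [[485. 281.]]
exp tip [[416. 445.]] seat [[453. 415.]]
```

View pics/w5.png

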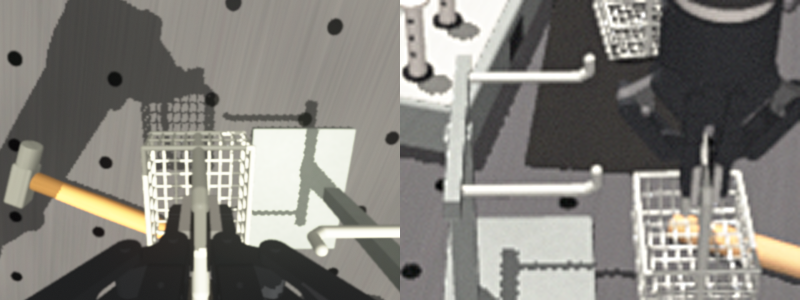

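Wrist picture: the hook bar lies where the fit expects it, at row 282. The tip is 2–4 mm off. The bar is above tip height. Moving in over the hook and lowering.

Request:
carry_out:
  deltas:
    - [[3, -0.3, -0.3], 0]
    - [[6, -0.3, -0.3], 0]
    - [[9, -0.3, -0.2], 0]
    - [[9.9, -0.3, 0], 0]
    - [[9.9, -0.3, 1], 0]
    - [[9.9, -0.3, 2], 0]
    - [[9.9, -0.3, 2.8], 0]
    - [[9.9, -0.3, 3.3], 0]
    - [[9.9, -0.3, 3.5], 0]
    - [[9.9, -0.3, 3.5], 0]

```text
t: 7.98
eef_pos: [0.4698, 0.4271, 0.19]
tool_rot: [0.001, 0.995, 0.102, 0.0]
contact_force: [0.2, 0.1, -1.6]
gripper_width: 0.069
```

```bash
python3 - <<'E'
from st import *
go(sp(-.012,.065+.0285,.188),np.degrees(SV[2]))
im=read_camera('wrist');im2=read_camera('side')
save(np.hstack([im[50:350,120:520],cv2.resize(im2[220:340,260:420],(400,300),interpolation=cv2.INTER_CUBIC)]),'w6.png')
E
```

```text
shift cm [-0.12  0.05  0.2 ] turn -0.2 | now [0.4698 0.4271 0.19  ] phi 11.7 w 0.069 t 7.97 q7 -1.02
```

View pics/w6.png

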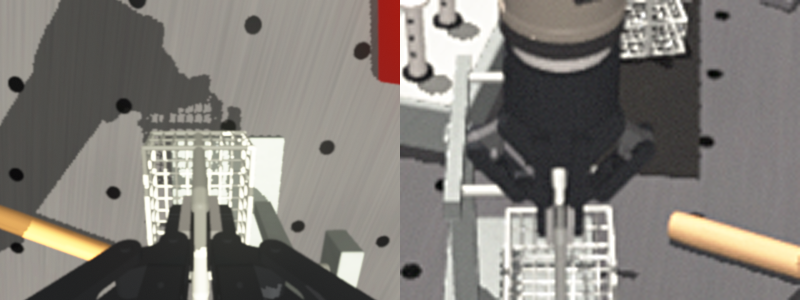

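Basket in place over the hook. Lowering a bit more and watching the force.

Request:
carry_out:
  deltas:
    - [[0, 0, 0.2], 0]
    - [[0, 0, 0.35], 0]
    - [[0, 0, 0.4], 0]
    - [[0, 0, 0.4], 0]

```text
t: 8.57
eef_pos: [0.4701, 0.4281, 0.1874]
tool_rot: [-0.0, 0.995, 0.102, 0.001]
contact_force: [-0.2, 0.3, 5.2]
gripper_width: 0.067
```

Request:
carry_out:
  deltas:
    - [[0, 0, 0.1], 0]
    - [[0, 0, 0], 0]
    - [[0, 0, 0], 0]
    - [[0, 0, 0], 0]
    - [[0, 0, -2], 0]
    - [[0, 0, -6], 0]
    - [[0, 0, -11], 0]
    - [[0, 0, -11], 0]
  hand: 0.5

```text
t: 9.57
eef_pos: [0.4706, 0.4306, 0.3036]
tool_rot: [-0.003, 0.995, 0.102, 0.005]
contact_force: [1.0, -0.0, 0.4]
gripper_width: 0.5
```

```bash
python3 - <<'E'
from h import *
go([.46,-.08,.30],10)
a=read_camera('side');b=read_camera('scene')
save(np.hstack([cv2.resize(a[220:340,260:420],(400,300),interpolation=cv2.INTER_CUBIC),cv2.resize(b[150:225,250:350],(400,300),interpolation=cv2.INTER_CUBIC)]),'w7.png')
E
```

```text
shift cm [-1.142e+01  4.978e+01 -3.000e-02] turn 1.7 | now [0.4706 0.4306 0.3036] phi 11.7 w 0.5 t 9.57 q7 -0.95
```

View pics/w7.png

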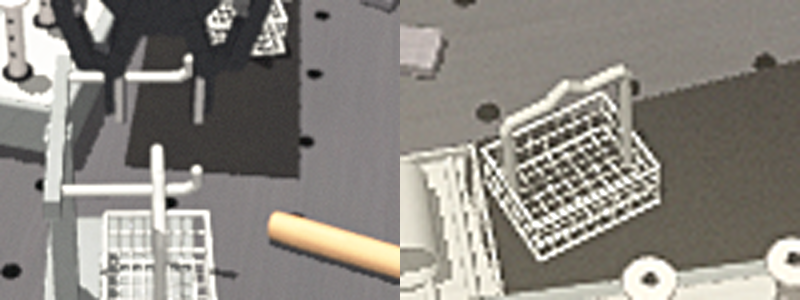

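Basket is hanging on hook0. Next I'll look at the second basket and the beakers with one wrist picture.

Request:
carry_out:
  deltas:
    - [[-1.5, 6, 0], 0]
    - [[-2.9, 12, 0], 0]
    - [[-4.2, 18, 0], 0]
    - [[-5.5, 24, 0], -1]
    - [[-6.8, 30, 0], -2]
    - [[-8.1, 36, 0], -2]
    - [[-9, 42, 0], -2]
    - [[-9.8, 47.5, 0], -2]
    - [[-9.8, 47.5, 0], -2]
    - [[-9.8, 47.5, 0], -2]
  hand: 1

```text
t: 10.92
eef_pos: [0.4699, -0.0562, 0.2975]
tool_rot: [-0.001, 0.993, 0.119, 0.002]
contact_force: [-0.7, 1.0, 0.8]
gripper_width: 1.001
```

```bash
python3 - <<'E'
from h import *
import json
go([.475,-.06,.28],14)
W=get_calibration('wrist');im=read_camera('wrist')
save(cv2.resize(im[0:380,100:600],None,fx=1.6,fy=1.56,interpolation=cv2.INTER_CUBIC),'w8.png')
json.dump({k:np.array(v).tolist() for k,v in W.items()},open('w8.json','w'))
E
```

```text
shift cm [0.4  0.49 1.75] turn -0.3 | now [ 0.4699 -0.0562  0.2975] phi 13.7 w 1.001 t 10.93 q7 0.11
```

View pics/w8.png

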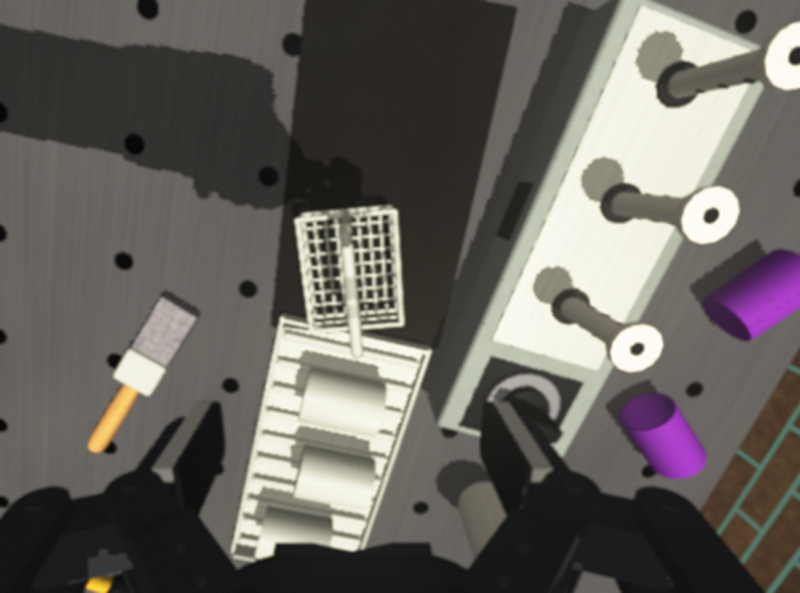

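```bash
python3 - <<'E'
from h import *
import json
W=json.load(open('w8.json'));C=lambda x,y:np.array([100-.5+(x+.5)/1.6,-.5+(y+.5)/1.56])
n=onz(W,C(358,351),.119);f=onz(W,C(347,238),.119);pk=onz(W,C(350,272),.13)
print('near',n.round(4),'far',f.round(4),'pk',pk.round(4),'yaw(near-far)',np.degrees(np.arctan2(-(f-n)[0],(f-n)[1])))
for z,q in((.049,[(298,219),(397,208),(403,324),(314,330)]),): print('rim',[onz(W,C(*p),z).round(4) for p in q])
a=np.radians(19);c=n+.0465*np.array([-np.sin(a),np.cos(a),0]);print('centre from near',c.round(4),'grip -y',(c-.0285*np.array([-np.sin(a),np.cos(a),0])).round(4),'grip +y',(c+.0285*np.array([-np.sin(a),np.cos(a),0])).round(4))
# beakers: silhouettes: bottom (left) and mouth (right) ends
for q in[((302,395),(384,408)),((298,475),(374,487))]: print('beaker ends',[onz(W,C(*p),.05).round(4) for p in q])
print('pegs',[onz(W,C(*p),.16).round(4) for p in((712,214),(636,348))],'switch',onz(W,C(526,405),.1).round(3))
E
```

```text
near [ 0.4864 -0.1013  0.119 ] far [ 0.4589 -0.0211  0.119 ] pk [ 0.4659 -0.0415  0.13  ] yaw(near-far) 18.957932234711386
rim [array([ 0.4183, -0.0255,  0.049 ]), array([0.4944, 0.0023, 0.049 ]), array([ 0.5269, -0.095 ,  0.049 ]), array([ 0.4519, -0.1192,  0.049 ])]
centre from near [ 0.4713 -0.0574  0.119 ] grip -y [ 0.4806 -0.0843  0.119 ] grip +y [ 0.462  -0.0304  0.119 ]
beaker ends [array([ 0.455 , -0.1861,  0.05  ]), array([ 0.5327, -0.1818,  0.05  ])]
beaker ends [array([ 0.4696, -0.2773,  0.05  ]), array([ 0.5471, -0.274 ,  0.05  ])]
pegs [array([0.6606, 0.0498, 0.16  ]), array([ 0.6539, -0.0408,  0.16  ])] switch [ 0.634 -0.124  0.1  ]
```

```bash
python3 -c "
from h import *
go([.4813,-.0853,.117],19)"
```

```text
shift cm [ 0.3   3.19 18.07] turn -5.2 | now [ 0.4701 -0.0554  0.2977] phi 13.8 w 1.003 t 10.97 q7 0.11
```

Request:
carry_out:
  deltas:
    - [[0.3, 3.2, 3], -5.2]
    - [[0.3, 3.2, 7], -5.2]
    - [[0.3, 3.2, 11], -5.2]
    - [[0.3, 3.2, 15], -5.2]
    - [[0.3, 3.2, 17.5], -5.2]
    - [[0.3, 3.2, 18.1], -5.2]
    - [[0.3, 3.2, 18.1], -5.2]
  hand: 0.7

```text
t: 11.85
eef_pos: [0.4817, -0.0843, 0.1171]
tool_rot: [-0.001, 0.986, 0.166, 0.002]
contact_force: [0.6, -0.4, 1.0]
gripper_width: 0.705
```

Request:
carry_out:
  deltas:
    - [[0, 0, 0], 0]
    - [[0, 0, 0], 0]
    - [[0, 0, 0], 0]
    - [[0, 0, 0], 0]
    - [[0, 0, -2], 0]
    - [[0, 0, -6], 0]
    - [[0, 0, -11], 0]
    - [[0, 0, -14], 0]
    - [[0, 0, -14], 0]
  hand: 0
  newtons: 90

```text
t: 12.98
eef_pos: [0.4824, -0.0849, 0.2593]
tool_rot: [0.0, 0.986, 0.166, 0.004]
contact_force: [0.3, -0.2, -1.7]
gripper_width: 0.072
```

```bash
python3 - <<'E'
from st import *
p=sp(-.11,-.065-.0285,.245);print(p,sp(-.012,-.0935,.226))
go([.40,.05,.25],15);go(p,np.degrees(SV[2]))
E
```

```text
[0.41143335 0.22313527 0.245     ] [0.50732913 0.24333425 0.226     ]
shift cm [ -3.38 -15.44   0.87] turn 4.1 | now [ 0.4824 -0.0849  0.2593] phi 19.1 w 0.072 t 12.97 q7 0.2
shift cm [  3.35 -31.43   1.4 ] turn 7.2 | now [ 0.4824 -0.0849  0.2593] phi 19.1 w 0.072 t 12.97 q7 0.2
```

Request:
carry_out:
  deltas:
    - [[-1.7, -5, 0], 2]
    - [[-3, -10, 0.4], 4]
    - [[-3, -15.4, 0.8], 5]
    - [[-1, -20, 1], 6]
    - [[1, -25, 1.4], 7.2]
    - [[3.3, -31.4, 1.4], 7.2]
    - [[3.3, -31.4, 1.4], 7.2]
    - [[3.3, -31.4, 1.4], 7.2]
    - [[3.3, -31.4, 1.4], 7.2]

```text
t: 14.1
eef_pos: [0.411, 0.2206, 0.2441]
tool_rot: [0.001, 0.995, 0.102, 0.003]
contact_force: [-0.3, -0.1, -1.1]
gripper_width: 0.07
```

```bash
python3 - <<'E'
from st import *
go(sp(-.012,-.0935,.226),np.degrees(SV[2]))
W=get_calibration('wrist');im=read_camera('wrist');im2=read_camera('side')
print('exp tip',proj(W,sp(-.038,-.065,.212)).round(0),'seat',proj(W,sp(0,-.065,.19)).round(0))
save(np.hstack([im[50:350,120:520],cv2.resize(im2[220:340,260:420],(400,300),interpolation=cv2.INTER_CUBIC)]),'w9.png')
E
```

```text
shift cm [ 9.88 -0.27  1.88] turn -0.2 | now [0.411  0.2206 0.2441] phi 11.7 w 0.07 t 14.1 q7 -0.67
exp tip [[442. 199.]] seat [[484. 189.]]
```

View pics/w9.png

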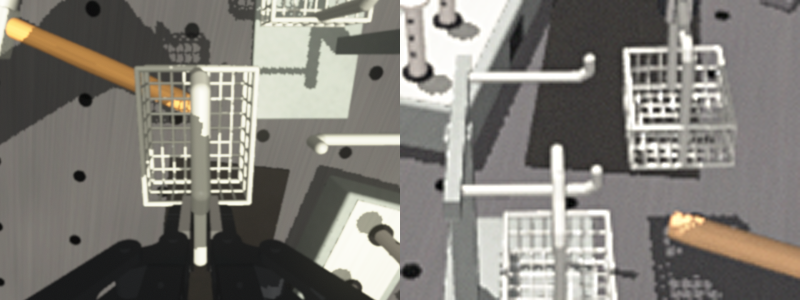

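Hook1's bar is where expected (row 189). The first basket hangs freely. Moving in and lowering.

Request:
carry_out:
  deltas:
    - [[3, -0.4, 1.5], 0]
    - [[6, -0.4, 1.6], 0]
    - [[9, -0.4, 1.6], 0]
    - [[9.9, -0.4, 2], 0]
    - [[9.9, -0.4, 3], 0]
    - [[9.9, -0.4, 4], 0]
    - [[9.9, -0.4, 4.8], 0]
    - [[9.9, -0.4, 5.4], 0]
    - [[9.9, -0.4, 5.7], 0]
    - [[9.9, -0.4, 5.7], 0]

```text
t: 15.45
eef_pos: [0.5078, 0.2454, 0.1885]
tool_rot: [0.0, 0.995, 0.102, 0.004]
contact_force: [-0.3, 0.3, -1.6]
gripper_width: 0.072
```

Request:
carry_out:
  deltas:
    - [[0, 0, 0.05], 0]
    - [[0, 0, 0.1], 0]
    - [[0, 0, 0.1], 0]

```text
t: 15.82
eef_pos: [0.508, 0.2456, 0.1879]
tool_rot: [-0.0, 0.995, 0.102, 0.004]
contact_force: [-1.4, 0.3, 2.3]
gripper_width: 0.072
```

Request:
carry_out:
  deltas:
    - [[0, 0, 0], 0]
    - [[0, 0, 0], 0]
    - [[0, 0, 0], 0]
    - [[0, 0, 0], 0]
    - [[0, 0, -2], 0]
    - [[0, 0, -6], 0]
    - [[0, 0, -11], 0]
    - [[0, 0, -11], 0]
  hand: 0.5

```text
t: 16.82
eef_pos: [0.5086, 0.2476, 0.3034]
tool_rot: [-0.002, 0.995, 0.102, 0.008]
contact_force: [0.0, 0.1, -1.0]
gripper_width: 0.498
```

```bash
python3 - <<'E'
from st import *
S=get_calibration('scene');im=read_camera('scene');save(im,'s2.png');read_camera('side')
for n in('scene','side'): print(n,[(np.round(d['centre']).tolist(),round(d['score'],2)) for q in('basket0','beaker0') for d in models.spot_in(q,n)])
print('bail exp scene',[proj(S,sp(-.012,y,.2-.08)).round(0) for y in(.065,-.065)],'side',[proj(get_calibration('side'),sp(-.012,y,.12)).round(0) for y in(.065,-.065)])
go([.45,-.19,.28],90)
E
```

```text
scene [([163.0, 406.0], 0.7), ([146.0, 448.0], 0.56), ([306.0, 345.0], 0.97), ([314.0, 281.0], 0.96), ([218.0, 186.0], 0.88), ([273.0, 163.0], 0.66), ([213.0, 218.0], 0.64), ([169.0, 398.0], 0.28)]
side [([277.0, 322.0], 0.66), ([336.0, 326.0], 0.57), ([192.0, 246.0], 0.88), ([195.0, 355.0], 0.7), ([169.0, 370.0], 0.68), ([182.0, 356.0], 0.5)]
bail exp scene [array([[446., 148.]]), array([[408., 162.]])] side [array([[323., 324.]]), array([[322., 277.]])]
shift cm [-14.4   41.44   1.65] turn -78.3 | now [0.5065 0.2451 0.2969] phi 11.7 w 0.498 t 17.12 q7 -0.65
```

Both baskets hang where predicted (146–163 / 406–448). Now to the nearest beaker (y≈-0.184), jaws across it near its bottom.

Request:
carry_out:
  deltas:
    - [[-1, 5, 1], -10]
    - [[-3, 10, 2], -20]
    - [[-5, 15, 3], -30]
    - [[-6, 20, 4], -40]
    - [[-8, 25, 4.6], -50]
    - [[-10, 30, 4.6], -60]
    - [[-11, 35, 4.6], -70]
    - [[-12.2, 41.3, 4.6], -79.5]
    - [[-12.2, 41.3, 4.6], -79.5]
    - [[-12.2, 41.3, 4.6], -79.5]
  hand: 1

```text
t: 18.38
eef_pos: [0.4711, -0.1838, 0.25]
tool_rot: [0.002, 0.7, 0.714, 0.003]
contact_force: [-0.2, -0.1, -0.5]
gripper_width: 1.002
```

```bash
python3 - <<'E'
from h import *
go([.472,-.184,.033],91.5)
W=get_calibration('wrist');im=read_camera('wrist')
save(cv2.resize(im[:380,70:570],None,fx=1.6,fy=1.56,interpolation=cv2.INTER_CUBIC),'w10.png')
import json;json.dump({k:np.array(v).tolist() for k,v in W.items()},open('w10.json','w'))
print([(np.round(d['centre']).tolist(),round(d['score'],2)) for d in models.spot_in('beaker0','wrist')])
E
```

```text
shift cm [-0.05 -0.05 21.7 ] turn -0.3 | now [ 0.4711 -0.1838  0.25  ] phi 91.2 w 1.002 t 18.38 q7 1.43
[([201.0, 244.0], 0.8), ([193.0, 313.0], 0.78), ([182.0, 166.0], 0.69), ([287.0, 142.0], 0.67)]
```

View pics/w10.png

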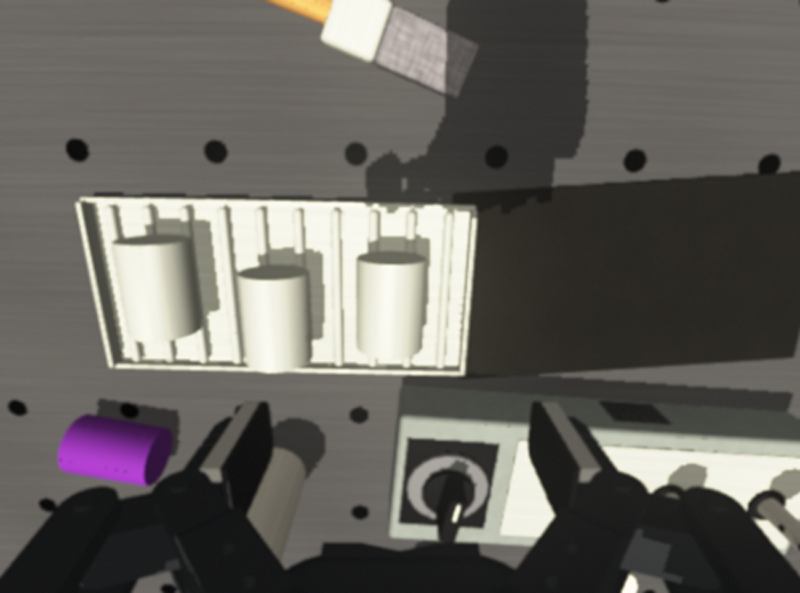

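```bash
python3 - <<'E'
from h import *
import json
W=json.load(open('w10.json'));C=lambda x,y:np.array([70-.5+(x+.5)/1.6,-.5+(y+.5)/1.56])
for q,m in(((392,257),(389,356)),((274,272),(277,368)),((151,240),(170,337))):
    print('bottom',onz(W,C(*q),.037).round(4),'top edge of mouth end @z.05',onz(W,C(*m),.05).round(4))
print('rods/rim far',[onz(W,C(*q),.02).round(4) for q in((112,364),(465,374),(80,200),(475,206))])
print('switch bar',[onz(W,C(*q),.102).round(4) for q in((450,475),(457,515))],'disc',onz(W,C(447,489),.066).round(4))
E
```

```text
bottom [ 0.4562 -0.1899  0.037 ] top edge of mouth end @z.05 [ 0.5345 -0.1909  0.05  ]
bottom [ 0.4699 -0.2803  0.037 ] top edge of mouth end @z.05 [ 0.547 -0.28   0.05 ]
bottom [ 0.4462 -0.3717  0.037 ] top edge of mouth end @z.05 [ 0.5215 -0.3619  0.05  ]
rods/rim far [array([ 0.5609, -0.4333,  0.02  ]), array([ 0.5643, -0.1249,  0.02  ]), array([ 0.4182, -0.4319,  0.02  ]), array([ 0.4177, -0.127 ,  0.02  ])]
switch bar [array([ 0.6082, -0.1441,  0.102 ]), array([ 0.6462, -0.1365,  0.102 ])] disc [ 0.6519 -0.1403  0.066 ]
```

Request:
carry_out:
  deltas:
    - [[-0.6, 0.1, 5], 1]
    - [[-0.6, 0.1, 10], 1]
    - [[-0.6, 0.1, 15], 1]
    - [[-0.6, 0.1, 19], 1]
    - [[-0.6, 0.1, 21], 1]
    - [[-0.6, 0.1, 21.6], 1]
    - [[-0.6, 0.1, 21.6], 1]

```text
t: 19.35
eef_pos: [0.4746, -0.1875, 0.035]
tool_rot: [0.002, 0.704, 0.71, 0.003]
contact_force: [-0.3, -0.8, -0.8]
gripper_width: 1.001
```

Request:
carry_out:
  deltas:
    - [[0, 0, 0], 0]
    - [[0, 0, 0], 0]
    - [[0, 0, 0], 0]
    - [[0, 0, 0], 0]
    - [[0, 0, 0], 0]
    - [[0, 0, -2], 0]
    - [[0, 0, -5], 0]
    - [[0, 0, -8], 0]
    - [[0, 0, -8], 0]
    - [[0, 0, -8], 0]
  hand: 0
  newtons: 20

```text
t: 20.6
eef_pos: [0.4734, -0.1879, 0.1146]
tool_rot: [0.002, 0.705, 0.71, 0.002]
contact_force: [-0.7, 0.5, -2.0]
gripper_width: 0.634
```

```bash
python3 - <<'E'
from h import *
go([.472,-.19,.12],90)
im=read_camera('wrist');b=read_camera('side')
save(np.hstack([im[100:400,120:520],cv2.resize(b[110:230,290:450],(400,300),interpolation=cv2.INTER_CUBIC)]),'w11.png')
E
```

```text
shift cm [-0.21 -0.14 -0.54] turn 0.4 | now [ 0.4734 -0.1879  0.1146] phi 90.4 w 0.634 t 20.6 q7 1.25
```

View pics/w11.png

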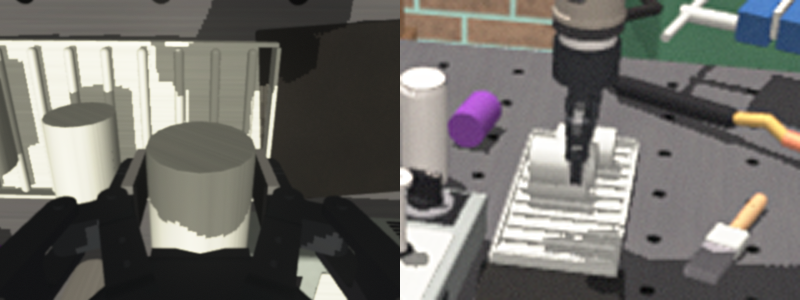

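Wrist view: the bottom face is an ellipse about 105×48 px, which means the axis is still level, so the beaker did not swing by itself. I'll tip it by hooking its lower mouth edge on the dryer box's front top edge (between switch and peg2) and moving the grip on an arc, finishing flat on the box top.

```bash
cat >> h.py <<'E'
DV=np.array([.656,-.0003,-.0645])
def dp(x,y,z):
    c,s=np.cos(DV[2]),np.sin(DV[2]);return np.array([DV[0]+c*x-s*y,DV[1]+s*x+c*y,z])
def face(tag=''): # ellipse of beaker bottom face in the wrist picture
    im=read_camera('wrist');np.save(tag or 'last',im);return im
E
python3 -c "
from h import *
print(dp(-.065-.062,-.088,.115));go(dp(-.065-.062,-.088,.115),90-3.7)"
```

```text
[ 0.52359202 -0.07993119  0.115     ]
shift cm [10.73  5.12 -0.06] turn 4.1 | now [ 0.4732 -0.1876  0.1141] phi 90.4 w 0.632 t 20.7 q7 1.25
```

Request:
carry_out:
  deltas:
    - [[3, 1, 0], 1]
    - [[6, 2, 0], 2]
    - [[9, 3.5, 0], 4.1]
    - [[10.7, 5.1, 0], 4.1]
    - [[10.7, 5.1, 0], 4.1]
    - [[10.7, 5.1, 2.7], 4.1]
    - [[10.7, 5.1, 2.7], 4.1]
    - [[10.7, 5.1, 2.7], 4.1]

```text
t: 21.7
eef_pos: [0.5232, -0.0806, 0.0876]
tool_rot: [0.001, 0.73, 0.684, 0.002]
contact_force: [-0.9, 0.9, -0.9]
gripper_width: 0.631
```

```bash
python3 -c "
from h import *
go(dp(-.065-.057,-.088,.087),90-3.7);go(dp(-.065+.024,-.088,.12),90-3.7)"
```

```text
shift cm [0.07 0.53 0.06] turn -0.0 | now [ 0.5232 -0.0806  0.0876] phi 86.3 w 0.631 t 21.7 q7 0.93
shift cm [ 0.08  8.65 -3.2 ] turn -0.0 | now [ 0.5232 -0.0806  0.0876] phi 86.3 w 0.631 t 21.7 q7 0.93
```

Request:
carry_out:
  deltas:
    - [[0, 0.55, 0], 0]
    - [[0, 0.8, -0.4], 0]
    - [[0, 1.1, -0.9], 0]
    - [[0, 1.4, -1.3], 0]
    - [[0, 1.7, -1.75], 0]
    - [[0, 2.1, -2.1], 0]
    - [[0, 2.5, -2.5], 0]
    - [[0, 2.95, -2.8], 0]
    - [[0, 3.4, -3.0], 0]

```text
t: 22.82
eef_pos: [0.5574, -0.0829, 0.1179]
tool_rot: [0.001, 0.73, 0.684, 0.002]
contact_force: [0.2, 0.2, -2.1]
gripper_width: 0.635
```

```bash
python3 - <<'E'
from h import *
p,r,o=pose();print(o['contact_force'],o['torque'])
W=get_calibration('wrist');im=read_camera('wrist');cv2.imwrite('pics/k1.png',im[:,:,::-1])
g=im.mean(2)
M=np.eye(4);M[:3,:3]=r.as_matrix();M[:3,3]=p
def pred(th,d=.018,dy=0):
    a=np.radians(th);ax=np.array([0,np.cos(a),np.sin(a)]);up=np.array([0,np.sin(a),-np.cos(a)])
    c=np.array([0,0,-.002])-d*ax;t=np.linspace(0,2*np.pi,13)[:-1]
    P=c+.027*(np.outer(np.cos(t),up)+np.outer(np.sin(t),[1,0,0]))
    return proj(W,np.vstack([P,c])@M[:3,:3].T+M[:3,3])
for th in(0,20,40,60): q=pred(th);print(th,'centre',q[-1].round(),'top/bottom rows',q[6].round(),q[0].round())
print('col320 rows 120..300 step4',g[120:300:4,318:323].mean(1).round().astype(int))
E
```

```text
[ 0.19908074  0.2051265  -2.11283492] [-0.00417575  0.04623565  0.0350729 ]
0 centre [320. 246.] top/bottom rows [320. 224.] [320. 277.]
20 centre [320. 254.] top/bottom rows [320. 216.] [320. 306.]
40 centre [320. 266.] top/bottom rows [320. 214.] [320. 330.]
60 centre [320. 280.] top/bottom rows [320. 220.] [320. 345.]
col320 rows 120..300 step4 [ 23  22  22  22  22  22  22  23  22  23  22  23  23  23  23  23  23  23
  25  24  24  23  24  24  24  45  86  85  86  88  87  89  88  88  90  90
  89  87  99 123 123 124 123 124 124]
```

Face rows 220–272 still mean a level axis, and there was no contact force, so the edge was missed. Back off, go lower, and push level until contact.

Request:
carry_out:
  deltas:
    - [[0, -2, 0], 0]
    - [[0, -4.2, 0], 0]
    - [[0, -4.2, 2], 0]
    - [[0, -4.2, 3.7], 0]
    - [[0, -3.2, 3.7], 0]
    - [[0, -2.8, 3.7], 0]
    - [[0, -2.4, 3.7], 0]
    - [[0, -2.4, 3.7], 0]

```text
t: 23.88
eef_pos: [0.5309, -0.0808, 0.0803]
tool_rot: [-0.001, 0.729, 0.684, -0.001]
contact_force: [-11.9, 0.7, 4.3]
gripper_width: 0.635
```

Request:
carry_out:
  deltas:
    - [[0, 0.4, 0], 0]
    - [[0, 0.65, -0.4], 0]
    - [[0, 0.85, -0.8], 0]
    - [[0, 1.1, -1.2], 0]
    - [[0, 1.4, -1.6], 0]
    - [[0, 1.4, -1.6], 0]

```text
t: 24.62
eef_pos: [0.5416, -0.082, 0.0956]
tool_rot: [-0.003, 0.729, 0.684, -0.004]
contact_force: [-11.5, 0.0, 2.7]
gripper_width: 0.638
```

```bash
cat >> h.py <<'E'
def tilt():
    p,r,o=pose();W=get_calibration('wrist');im=read_camera('wrist');g=im.mean(2)[:,316:325].mean(1);k=np.diff(g)
    print('F',np.round(o['contact_force'],1),'edges (row,jump):',[(i,int(k[i])) for i in range(150,370) if abs(k[i])>9],'g',g[180:370:10].astype(int))
    M=np.eye(4);M[:3,:3]=r.as_matrix();M[:3,3]=p
    for th in(0,15,30,45,60,75,90):
        a=np.radians(th);ax=np.array([0,np.cos(a),np.sin(a)]);up=np.array([0,np.sin(a),-np.cos(a)]);c=np.array([0,0,-.002])-.018*ax
        q=proj(W,np.array([c-.027*up,c+.027*up])@M[:3,:3].T+M[:3,3]);print(th,q[:,1].round().astype(int),end='; ')
    print()
E
python3 -c "
from h import *
tilt();print(pose()[0])"
```

```text
F [-11.5   0.    2.7] edges (row,jump): [(208, 15), (209, 29), (210, 20), (328, 14), (329, 28), (330, 34), (331, 23), (351, -44), (352, -82), (353, -61), (354, -12)] g [ 23  22  24  71 100 101 101 103 102 105 103 106 116 116 118 165 229 232
  24]
0 [224 277]; 15 [217 299]; 30 [214 319]; 45 [215 335]; 60 [220 344]; 75 [231 348]; 90 [246 347]; 
[ 0.54157045 -0.08199106  0.09556616]
```

Tilt now ≈ 38°. Continuing the arc.

Request:
carry_out:
  deltas:
    - [[0, 0.6, -0.35], 0]
    - [[0, 1.2, -0.65], 0]
    - [[0, 1.7, -0.85], 0]
    - [[0, 2.2, -1.0], 0]
    - [[0, 2.7, -1.1], 0]
    - [[0, 3.2, -1.1], 0]
    - [[0, 3.2, -1.1], 0]

```text
t: 25.55
eef_pos: [0.5724, -0.0841, 0.108]
tool_rot: [-0.003, 0.73, 0.684, -0.006]
contact_force: [-12.2, -2.6, 17.9]
gripper_width: 0.637
```

```bash
python3 -c "
from h import *
tilt();print(pose()[0])"
```

```text
F [-12.2  -2.6  17.9] edges (row,jump): [(199, 28), (200, 36), (201, 18), (328, 14), (329, 25), (330, 19), (350, -10), (351, -43), (352, -70), (353, -47)] g [ 24  24  59 119 120 120 123 121 122 124 123 125 129 128 125 174 200 203
  23]
0 [224 277]; 15 [217 299]; 30 [214 319]; 45 [215 335]; 60 [220 344]; 75 [231 348]; 90 [246 347]; 
[ 0.57242139 -0.08406445  0.1079427 ]
```

```bash
cat >> h.py <<'E'
def sol(a0,b0):
    from scipy.optimize import least_squares
    p,r,o=pose();W=get_calibration('wrist');M=np.eye(4);M[:3,:3]=r.as_matrix();M[:3,3]=p
    def f(v):
        a=v[0];ax=np.array([0,np.cos(a),np.sin(a)]);up=np.array([0,np.sin(a),-np.cos(a)]);c=np.array([0,0,-.002])-v[1]*ax
        return proj(W,np.array([c-.027*up,c+.027*up])@M[:3,:3].T+M[:3,3])[:,1]-[a0,b0]
    s=least_squares(f,[.7,.018],x_scale=[.1,.003]);print('tilt deg',np.degrees(s.x[0]).round(1),'d mm',(s.x[1]*1000).round(1),'res',s.fun.round(1))
E
python3 -c "
from h import *
sol(224,272);sol(209.5,330);sol(200,329.5)"
```

```text
tilt deg -2.3 d mm 18.8 res [ 0. -0.]
tilt deg 41.3 d mm 22.8 res [-0.  0.]
tilt deg 42.6 d mm 32.5 res [-0.  0.]
```

The S-corner sank below the edge and the beaker slid instead of turning (now tilt ≈ 43°, d ≈ 32 mm). I'll continue with a corrected, flatter arc.

Request:
carry_out:
  deltas:
    - [[0, 0, -0.2], 0]
    - [[0, 0.5, -0.35], 0]
    - [[0, 0.9, -0.5], 0]
    - [[0, 1.3, -0.6], 0]
    - [[0, 1.7, -0.6], 0]
    - [[0, 2.1, -0.6], 0]
    - [[0, 2.1, -0.6], 0]

```text
t: 26.48
eef_pos: [0.5931, -0.0854, 0.1135]
tool_rot: [-0.004, 0.73, 0.684, -0.007]
contact_force: [-4.3, 0.1, 2.5]
gripper_width: 0.635
```

```bash
python3 -c "
from h import *
tilt();print(pose()[0])"
```

```text
F [-4.3  0.1  2.5] edges (row,jump): [(186, 9), (210, 9), (211, 24), (212, 23), (213, 10), (344, 10), (345, 24), (346, 22), (350, -9), (351, -44), (352, -70), (353, -46)] g [ 24  50  51  64 136 138 137 139 144 141 143 141 139 139 140 137 132 202
  23]
0 [224 277]; 15 [217 299]; 30 [214 319]; 45 [215 335]; 60 [220 344]; 75 [231 348]; 90 [246 347]; 
[ 0.59301983 -0.08532572  0.11354226]
```

Request:
carry_out:
  deltas:
    - [[0, 0.4, 0], 0]
    - [[0, 0.9, 0.1], 0]
    - [[0, 1.3, 0.2], 0]
    - [[0, 1.7, 0.4], 0]
    - [[0, 1.9, 0.6], 0]
    - [[0, 1.9, 0.6], 0]

```text
t: 27.28
eef_pos: [0.6133, -0.0868, 0.1085]
tool_rot: [-0.003, 0.73, 0.684, -0.006]
contact_force: [-3.1, -1.8, 7.9]
gripper_width: 0.636
```

```bash
python3 -c "
from h import *
tilt();print(pose()[0]);sol(211.5,345)"
```

```text
F [-3.1 -1.8  7.9] edges (row,jump): [(163, 10), (235, 18), (236, 14), (351, -26), (352, -39), (353, -24)] g [ 53  63  81  81  81  82 122 124 124 124 127 124 125 125 124 127 127 123
  22]
0 [224 277]; 15 [217 299]; 30 [214 319]; 45 [215 335]; 60 [220 344]; 75 [231 348]; 90 [246 347]; 
[ 0.6132788  -0.08681785  0.10854828]
tilt deg 53.5 d mm 27.7 res [0. 0.]
```

Request:
carry_out:
  deltas:
    - [[0, 0, 0.2], 0]
    - [[0, 0, 0.2], 0]
    - [[0, 0, -2], 0]
    - [[0, 0, -5], 0]
    - [[0, 0, -9], 0]
    - [[0, 0, -11.4], 0]
    - [[0, 0, -11.4], 0]
  newtons: 35

```text
t: 28.2
eef_pos: [0.6168, -0.0858, 0.2256]
tool_rot: [-0.001, 0.73, 0.684, -0.004]
contact_force: [1.0, -0.2, -1.9]
gripper_width: 0.629
```

```bash
python3 -c "
from h import *
tilt();go(dp(0,.14,.222),86.3)
W=get_calibration('wrist');im=read_camera('wrist');np.save('k2',im)
print([(np.round(d['centre']).tolist(),round(d['score'],2)) for d in models.spot_in('beaker0','wrist')])
"
```

```text
F [ 1.  -0.2 -1.9] edges (row,jump): [(174, 9), (175, 15), (176, 15), (177, 13), (178, 15), (179, 23), (180, 15), (191, -11), (192, -44), (193, -53), (194, -20), (235, 14), (236, 17), (351, -26), (352, -38), (353, -23)] g [199 217  84  83  83  83 122 123 122 122 125 122 123 123 122 125 125 121
  21]
0 [224 277]; 15 [217 299]; 30 [214 319]; 45 [215 335]; 60 [220 344]; 75 [231 348]; 90 [246 347]; 
shift cm [2.284e+01 3.460e+00 1.000e-02] turn -0.0 | now [ 0.6156 -0.0862  0.2236] phi 86.3 w 0.63 t 28.25 q7 1.09
[([223.0, 42.0], 0.88), ([77.0, 38.0], 0.86), ([222.0, 266.0], 0.63), ([278.0, 319.0], 0.62), ([341.0, 372.0], 0.61), ([344.0, 269.0], 0.6)]
```

```bash
cat >> h.py <<'E'
def wall(a0,b0):  # rows of bottom edge and mouth edge on the camera side -> tilt, d
    from scipy.optimize import least_squares
    p,r,o=pose();W=get_calibration('wrist');M=r.as_matrix()
    def f(v):
        a=v[0];ax=np.array([0,np.cos(a),np.sin(a)]);up=np.array([0,np.sin(a),-np.cos(a)]);c=np.array([0,0,-.002])-v[1]*ax
        return proj(W,np.array([c-.027*up,c+.075*ax-.027*up])@M.T+p)[:,1]-[a0,b0]
    s=least_squares(f,[1.5,.025],x_scale=[.1,.003]);print('tilt deg',np.degrees(s.x[0]).round(1),'d mm',(s.x[1]*1000).round(1),'res',s.fun.round(1))
E
python3 -c "
from h import *
wall(235.5,193)"
```

```text
tilt deg 88.1 d mm 9.0 res [ 0. -0.]
```

```bash
python3 -c "
from h import *
p,r,o=pose();W=get_calibration('wrist');M=r.as_matrix()
for d in(.009,.02,.025,.03):
  for v in(0,.005,.01,.015):
    P=np.array([[0,-.027+v,-.002-d],[0,-.027+v,.073-d],[0,.027+v,-.002-d]]);print(d,v,proj(W,P@M.T+p)[:,1].round(1))
"
```

```text
0.009 0 [237.  190.3 332.6]
0.009 0.005 [247.  197.1 340.2]
0.009 0.01 [256.7 203.8 347.6]
0.009 0.015 [266.2 210.4 354.9]
0.02 0 [248.6 194.9 349.9]
0.02 0.005 [259.3 202.1 357.9]
0.02 0.01 [269.7 209.1 365.7]
0.02 0.015 [279.9 216.  373.2]
0.025 0 [254.6 197.2 358.7]
0.025 0.005 [265.7 204.5 366.8]
0.025 0.01 [276.4 211.7 374.8]
0.025 0.015 [286.9 218.8 382.5]
0.03 0 [261.2 199.6 368.1]
0.03 0.005 [272.6 207.1 376.4]
0.03 0.01 [283.7 214.5 384.5]
0.03 0.015 [294.5 221.7 392.3]
```

```bash
python3 - <<'E'
from h import *
p,r,o=pose();M=r.as_matrix()
def show(n,h=26):
    c=get_calibration(n);im=read_camera(n).astype(int);q=proj(c,p)[0];u,v=int(q[0]),int(q[1]);print(n,u,v)
    for th in(75,90):
        a=np.radians(th);ax=np.array([0,np.cos(a),np.sin(a)]);up=np.array([0,np.sin(a),-np.cos(a)]);d=.0295;cc=np.array([0,0,-.002])-d*ax
        print(th,(proj(c,np.array([cc-.027*up,cc+.027*up,cc+.075*ax-.027*up,cc+.075*ax+.027*up])@M.T+p)-[u-24,v-20]).round().astype(int).tolist())
    g=im[v-20:v+30,u-24:u+26].mean(2)
    for i,row in enumerate(g): print('%2d '%i+''.join(' .:-=+*#%@'[min(9,int(x/25.6))] for x in row))
show('side')
E
```

```text
side 305 153
75 [[37, 14], [17, 7], [30, 37], [12, 31]]
90 [[34, 11], [14, 9], [35, 36], [15, 34]]
 0 =====+++==+=:::=++=:::.....:......:-+++=+=====+===
 1 +===++====+=:.:----::::..........:-=+==+++==+===++
 2 +==++==++++=:..:---..........::..-=++=+=========++
 3 ==++=====++=-..:--:..............-++=++==++====+++
 4 +++=+==++++==..:--:...::..:..::..:+++====+=====+==
 5 ++++=+=+==+##:.:---...:=:.:.:-----=+===+=========+
 6 +=++++=+++%@@-..:::.........:++++++++==========++=
 7 ++++=+==+%@@@=...........:..-++++++++++==========+
 8 +++++==+*@@@@=..........:.:-=++++++++++=======+==+
 9 =+======+%@@@+..........:.:=+++++++++++========++=
10 ++=++===+#@@@+..........:.-++++++++++++=======+=+=
11 =+======*%###+.....::.....-++++++++++++=====+=====
12 +==+====*@@%*=...::-:.....-+++++++++++==++========
13 =====+==+%@@%=...:.::.....-+++++++++++=+++*++++===
14 ========+*%@@*:...........-*+++++++++++******++===
15 ========+**#%#:..::.......-******++++++*******+==+
16 ========+*****:....:.....:=*****+++++++*******+++=
17 ========+*****=:::......:-=*****+++++++*****++++=-
18 ========+****#*++=:....:=+
[... 998 characters left out ...]
7 +===+++==+****#####*************++++=------:-++++=
38 ==+=+====+****######***********+++++++++++=-=++++=
39 +=++==+==+****########******+++++==++==+++++++++==
40 =+++++=+=+****########*****+===+++=====++=+++++===
41 =+++====++****########*****+===+=++=+=+=+==++++===
42 ++==----=+****#########****+===+=+=+==+=++=++++=++
43 ===:. .:-+******######*****+=++=+====+++++++++=+=+
44 ====++#@@%%#+==+*****##****+====+++==+++++++=+===+
45 =+%@@@@@@@@@#:.::--+#******+=+===+=++======+++==+=
46 +%@@@@@@@@@@@*....:=*++++=*+==+++++===:..:-=++===+
47 +@@@@@=-+@@@@@:.....:-=+=-++==++++++==.. .:=+==+++
48 +@@@@@@@@@@@@@: ......::.:++:-==+++===----=+=+==++
49 +#@@@@@@@@@@@*. .........:+=:::-=====+++++++====++
```

Side-camera pixels show the beaker hanging mouth down, about 6° off vertical, centre about 6 mm toward the robot. Carrying it to peg0 with that offset.

Request:
carry_out:
  deltas:
    - [[5, 1, -0.2], 0]
    - [[10, 2, -0.2], 0]
    - [[15, 3, -0.2], 0]
    - [[19, 4, -0.2], 0]
    - [[22.8, 4.1, -0.2], 0]
    - [[22.8, 4.1, -0.2], 0]
    - [[22.8, 4.1, 0], 0]
    - [[22.8, 4.1, 0], 0]

```text
t: 29.4
eef_pos: [0.6699, 0.1363, 0.2184]
tool_rot: [-0.004, 0.73, 0.683, -0.008]
contact_force: [-0.2, 0.2, -1.3]
gripper_width: 0.636
```

```bash
cat >> h.py <<'E'
def asc(n,P,du=25,up=22,dn=30):
    c=get_calibration(n);im=read_camera(n).astype(int);q=proj(c,P)[0];u,v=int(q[0]),int(q[1]);print(n,'origin',u-du,v-up)
    for i,row in enumerate(im[v-up:v+dn,u-du:u+du].mean(2)): print('%3d '%(i+v-up)+''.join(' .:-=+*#%@'[min(9,int(x/25.6))] for x in row))
E
python3 - <<'E'
from h import *
go(dp(.006,.14,.1325),86.3)
c=get_calibration('side');print('peg head side',proj(c,np.array([dp(0,.14,.16),dp(-.017,.14,.16),dp(.017,.14,.16),dp(-.027,.14,.18),dp(.027,.14,.18)])).round(1).tolist())
asc('side',dp(0,.14,.18),25,25,25)
E
```

```text
shift cm [0.33 0.23 8.59] turn -0.1 | now [0.6699 0.1363 0.2184] phi 86.2 w 0.636 t 29.4 q7 0.77
peg head side [[264.0, 218.1], [270.9, 219.2], [257.2, 217.0], [274.5, 212.7], [252.6, 209.4]]
side origin 238 186
186 ***#*=...........:-=:.:=++++++++++++++====+*%%%**#
187 *****+:...........-=:.:=++++++++++++++====*%%%%#*#
188 ******:...........:-..:=+++++++++++++====+#%%%%#**
189 ******-....::::....:..:=+++++++++++++===+*%%%%%**=
190 +*****=....::-:.......:++++++++++++++===*#%%%%#++-
191 ++****+:...::::.......:+******+*+++++===#%%%%%+=*+
192 ++*****:......:.......:+*******++++++==+%%%%%#--*#
193 ++++***-.....:........:+********+++++=+#%%%%%+:-*#
194 =++++**-......:.....::-=*******++++++=+@@@@%*:.-*#
195 ==++++*=::::::......-==+*****+*++++++=*@@@@@#-.-*+
196 ===++++=---:::......=*++********++++==*@@@@@@%=++-
197 -===+++=------:.....=*+=*****+*++++++===#@@@@@##*+
198 ---==+=-------......-*+=******+*+++++==+#@@@@@#%**
199 :---===------=:.....-*+=******+++++++=*@@@@@@@%@##
200 ::---=------==:.....-*+=*******+++++==#@@@@@@#@@#*
201 :::-----------:.....:+*=+*****++++++==*@@@@#*%@@#*
202 ::::
[... 1161 characters left out ...]
+=+=++==+*%%##*####*#%@@@@@%*###**@@@@@@
224 +++++++=++++=++++++#%%%#**##***%@@@@@%*###**#@@@@@
225 ++++++++=+++=+=+=+#%%%%%*###***@@@@@#**###*+=+@@@@
226 ++++++++++++=+===*%%%%@@*####**%@@@#-=*###**-:*@@@
227 ++++++++=+++==+=+#%%%@@@*++*#**%@@@=.=*###**-.-%@@
228 ++++=+++++++++=+*%%%%@@@*-:+***%@@@=.-**##*+: :*@@
229 ++==++++++++=++*#%%%@@@@*+=*#**%@@@+..-=++-:..-+++
230 +++=+++++++=+=+#%%%%@@@@#*###**%@@@%-:.:....:-=+++
231 +++++=+=++++=+*%%%%@@@@@#*###**#@@@@%#*+=:-===++++
232 ++++++++++=++*#%%%@@@@@@%*###*+#@@@@@@@@%==+++++++
233 ++++++++++=++#%%%%@@@@@@%***#**#@@@@@@@@@*++++++++
234 +++==++=+==+*%%%%@@@@@@@%+=+#**#@@@@@@@@@%%+++++++
235 +++++++++++*%%%%@@@@@@@@%+:=#**#@@@@@@@@@@@%%%++*%
```

The mouth (cols 253–275) is centred over the peg head (col 264). Lowering.

Request:
carry_out:
  deltas:
    - [[0.3, 0.05, 1], 0]
    - [[0.3, 0.05, 3], 0]
    - [[0.3, 0.05, 5], 0]
    - [[0.3, 0.05, 7], 0]
    - [[0.3, 0.05, 8], 0]
    - [[0.3, 0.05, 8.4], 0]
    - [[0.3, 0.05, 8.4], 0]

```text
t: 30.32
eef_pos: [0.6695, 0.1392, 0.135]
tool_rot: [-0.004, 0.73, 0.683, -0.007]
contact_force: [0.3, -0.4, -1.2]
gripper_width: 0.634
```

Request:
carry_out:
  deltas:
    - [[0, 0, 0.2], 0]
    - [[0, 0, 0.5], 0]
    - [[0, 0, 0.8], 0]
    - [[0, 0, 0.8], 0]

```text
t: 30.82
eef_pos: [0.6701, 0.1395, 0.1317]
tool_rot: [-0.002, 0.731, 0.683, -0.007]
contact_force: [-7.9, -5.4, 24.7]
gripper_width: 0.634
```

Bottom seated on the peg head (z as expected, 25 N). Release and rise.

Request:
carry_out:
  deltas:
    - [[0, 0, 0], 0]
    - [[0, 0, 0], 0]
    - [[0, 0, 0], 0]
    - [[0, 0, -1], 0]
    - [[0, 0, -4], 0]
    - [[0, 0, -8], 0]
    - [[0, 0, -13], 0]
    - [[0, 0, -13], 0]
  hand: 1

```text
t: 31.82
eef_pos: [0.6735, 0.1421, 0.2671]
tool_rot: [-0.001, 0.731, 0.683, -0.003]
contact_force: [0.1, 0.4, -1.2]
gripper_width: 0.998
```

```bash
python3 - <<'E'
from h import *
c=get_calibration('side');print('exp bottom centre',proj(c,np.array([dp(0,.14,.164),dp(-.027,.14,.164),dp(.027,.14,.164),dp(-.027,.14,.089),dp(.027,.14,.089)])).round(0).tolist())
asc('side',dp(0,.14,.13),25,25,25)
for n in('side','scene'): read_camera(n);print(n,[(np.round(d['centre']).tolist(),round(d['score'],2)) for d in models.spot_in('beaker0',n)])
print('scene exp',[proj(get_calibration('scene'),q).round() for q in([.508,-.28,.037],[.484,-.372,.037],dp(0,.14,.126))])
go([.470+.013,-.28,.25],90)
E
```

```text
exp bottom centre [[264.0, 217.0], [275.0, 218.0], [253.0, 215.0], [276.0, 244.0], [255.0, 240.0]]
side origin 239 203
203 :::::------------::::-+++++++=+*%%#**##***%@@@@#==
204 -:::::----------:::::=+++++=++*%%%%***#**#@@@@@%**
205 =--:::--------:::::-=++=+++=++#%%%%#*###**@@@@@%*#
206 ++=-::::----::::::=++++++++=+*%%%%@%***#**%@@@@#*#
207 +++=-:::::::::::-=+++++++++=*#%%%@@#+=+#**%@@@++*#
208 +==+=--::::::--=+++++++====+#%%%@@@%+:=#**%@@+:=*#
209 ===+++=-----=++++++++=====+*%%%%@@@@*+*#**%@@-.=*#
210 =++++++++++++++++++===++**#%@@@%@@@@*###**%@@=.:+*
211 +++++==++++++=+=+===+#%%@@@@@@@@@@@%*###**%@@%-:::
212 ++=++++++++=+++===+#@@@@@@@@@@@@@@%#**##**%@@@%#+-
213 =++++=++=+=++=+==+#@@@@@@@@@@@@@@@%+++****#@@@@@@%
214 =+++=++++++++===+#@@@@@@@@@@@@@@@@+++++***%@@@@@@@
215 +=++++++++++===+#@@@@@@@@@@@@@@@%++++++***#@@@@@@@
216 +++++++++=++===+%@@@@@@@@@@@@@@@*+*#+++***#@@@@@@@
217 +=++++++++++===+@@@@@@@@@@@@@@@@++*%+++*#*#@@@@@@@
218 +=++++++=++++==+%@@@@@@@@@@@@@@@+++++++*#*#@@@@@@@
219 =++++++++++====+#@@@@@@@@@@@@@@%+++++++*#**@@@@@@@
220 +++++++++++=+===*@@@@@@@@@@@@%*+++++++=+#*
[... 1576 characters left out ...]
 :+*##*+:..-+++++++*%%%%##@
250 +#%%%%@@@@@@@@@@@@@@@@- .-+*+=:..:=+++++++*%%%%#%@
251 *%%%%@@@@@@@@@@@@@@@@*=:........-=++++++++*%%%%#*@
252 %%%%%@@@@@@@@@@@@@@@@*+=-:...::=++++++++++*%%%%#++
side [([222.0, 216.0], 0.97), ([182.0, 353.0], 0.85), ([170.0, 366.0], 0.77), ([230.0, 265.0], 0.76), ([157.0, 318.0], 0.72), ([197.0, 245.0], 0.72), ([250.0, 356.0], 0.53)]
scene [([216.0, 187.0], 0.8), ([310.0, 348.0], 0.77), ([274.0, 163.0], 0.73), ([212.0, 217.0], 0.67), ([217.0, 381.0], 0.61), ([312.0, 279.0], 0.61)]
scene exp [array([[217., 216.]]), array([[184., 215.]]), array([[381., 217.]])]
shift cm [-43.14 -15.93   1.59] turn -3.9 | now [0.6712 0.1398 0.2603] phi 86.1 w 0.999 t 32.08 q7 0.79
```

Beaker 1 is upright on peg0, with its bottom ellipse at (217,262) against an expected (217,264). Now beaker at y≈-0.28.

Request:
carry_out:
  deltas:
    - [[-5, -2, 0], -1]
    - [[-10, -4, 0], -2]
    - [[-15, -6, 0], -3]
    - [[-20, -8, 0], -3.9]
    - [[-25, -10, 0], -3.9]
    - [[-30, -12, 0], -3.9]
    - [[-36, -14, 0], -3.9]
    - [[-43.1, -15.7, 0], -3.9]
    - [[-43.1, -15.7, 0], -3.9]
    - [[-43.1, -15.7, 0], -3.9]

```text
t: 33.33
eef_pos: [0.485, -0.2801, 0.265]
tool_rot: [-0.004, 0.708, 0.707, -0.008]
contact_force: [0.4, -0.6, -0.5]
gripper_width: 0.999
```

```bash
python3 - <<'E'
from h import *
go([.486,-.28,.035],90)
W=get_calibration('wrist');im=read_camera('wrist')
print([(np.round(d['centre']).tolist(),round(d['score'],2)) for d in models.spot_in('beaker0','wrist')])
print('exp',[proj(W,np.array([[x,y,.037],[x,y-.027,.037],[x,y+.027,.037],[x,y,.064]])).round().tolist() for x,y in((.470,-.28),(.446,-.372))])
g=im.mean(2).astype(int);q=proj(W,[.47,-.28,.037])[0].astype(int)
for i in range(q[1]-16,q[1]+50,3): print(i,''.join(' .:-=+*#%@'[min(9,int(x/25.6))] for x in g[i,150:400:3]))
E
```

```text
shift cm [ 0.13  0.47 23.  ] turn -0.1 | now [ 0.485  -0.2801  0.265 ] phi 89.9 w 0.999 t 33.33 q7 1.56
[([274.0, 195.0], 0.9), ([194.0, 317.0], 0.77), ([384.0, 474.0], 0.76), ([320.0, 630.0], 0.73), ([174.0, 250.0], 0.6), ([357.0, 389.0], 0.44)]
exp [[[321.0, 166.0], [300.0, 166.0], [342.0, 166.0], [321.0, 170.0]], [[247.0, 147.0], [226.0, 147.0], [269.0, 147.0], [241.0, 150.0]]]
150 ---===============@:=@@@**#%%%%%%%%%##*+=++@@@%%@@@@%@#@@@@@@%@@@@@%@@@@@@@@%@@@@@%@
153 -==-==============@-=@@@##%%@@@@@@@%%#*+=++@@@%%@@@@%@*##+++%%+%%@@%@@@@@@@@%@@@@@#@
156 --=--=============@-=@@@##%%@@@@@@@%%#*+=++@@@%%@@@@##+++++++++++%@%@@@@@@@@%@@@@@#@
159 ==================@=-%@@%*%%@@@@@@@%%#*+=++%@@%%@@@@++=++++++=+++%@%@%@@@@%@%@@@@@%@
162 ==================%+-%@@%+%%@@@@@@@%%#*+-++%@@%*@@@@==========+++%@%@@@@@@%@%@@@@@%@
165 --------=-=-------#*-#@@%+%%@@@@@@@%%#*+-++%@%%*@@#=----------==+@@%@@@@@@%@%@@@@@%%
168 =--==-=---==--====*#-+@@@+%%@@@@@@@%%#*+-++%@%@*@@*++=========+++@@%@@@@@@%@%@@@@@@%
171 ------------------+%:+@@@+%%@@@@@@@%%#*+-++%@@@*@@##%%@@@@@%%%#*+@@%@@@@@@%@@@@@@@@%
174 
[... 541 characters left out ...]
----==------#*-*@@%*%%@@@@@@%%#*+==*@@@@*@@##%@@@@@@@%%#++@@@%@@@@@%%@@@@@%@@
195 =======-=-=========*%:*@@%*%%@@@@@@%%#*+=%@@@@@*@@##%@@@@@@@%%#++@@@%@@@@@%%@@@@@%@@
198 ==----=-=---=------+%-*@@@+%%@@@@@@%%#*+=%@@@@@*@@##%@@@@@@@%%#++@@@%@@@@@%%@@@@@%%@
201 -==-=-=------=-----=%:=@@@+%%@@@@@@%%#*+=%@@@@@*@@##%@@@@@@@%%#+%@@@%@@@@@@%@@@@@%%@
204 ==-==-=-----=--=---=@-=@@@+%%@@@@@@%%#*+=@@@@@@*@@##%@@@@@@@%%#+%@@@%@@@@@@%@@@@@@%@
207 =--==---============@-=@@@*%%@@@@@@@%###+%@@@@@*@@%#%@@@@@@@%%*=%@@@%@@@@%@%@@@@%@%@
210 ===========-=-==--=-%=-%@@*%@@@@@@@@@@@@*%@@@@@*@@%#%@@@@@@@%#*+@@%@%@@@@%@%@@@@%@%@
213 ====================%+-%@@#%@@@@@#@@@@@@*%@@@@@*@@%#%@@@@@@@%%**@@%@%@@@@%@%@@@@%@%@
```

Request:
carry_out:
  deltas:
    - [[0.1, 0.1, 5], 0]
    - [[0.1, 0.2, 10], 0]
    - [[0.1, 0.3, 15], 0]
    - [[0.1, 0.4, 20], 0]
    - [[0.1, 0.4, 22.5], 0]
    - [[0.1, 0.4, 23], 0]
    - [[0.1, 0.4, 23], 0]

```text
t: 34.3
eef_pos: [0.4878, -0.2767, 0.0364]
tool_rot: [-0.003, 0.705, 0.709, -0.007]
contact_force: [0.6, 0.1, 0.3]
gripper_width: 0.998
```

Request:
carry_out:
  deltas:
    - [[0, 0, 0], 0]
    - [[0, 0, 0], 0]
    - [[0, 0, 0], 0]
    - [[0, 0, 0], 0]
    - [[0, 0, 0], 0]
    - [[0, 0, -2], 0]
    - [[0, 0, -5], 0]
    - [[0, 0, -8], 0]
    - [[0, 0, -8], 0]
    - [[0, 0, -8], 0]
  hand: 0
  newtons: 20

```text
t: 35.55
eef_pos: [0.4885, -0.2761, 0.1165]
tool_rot: [-0.003, 0.705, 0.709, -0.007]
contact_force: [-0.8, -0.6, -1.6]
gripper_width: 0.636
```

```bash
python3 -c "
from h import *
tilt();go(dp(-.065-.066,-.088,.115),90-3.7)"
```

```text
F [-0.8 -0.6 -1.6] edges (row,jump): [(219, -14), (266, 15), (267, 13), (333, 34), (334, 48), (335, 16), (351, -40), (352, -87), (353, -67), (354, -14)] g [132 133 133 131 103  94  95  95  94 131 131 131 131 132 132 132 240 241
  26]
0 [224 277]; 15 [217 299]; 30 [214 319]; 45 [215 335]; 60 [220 344]; 75 [231 348]; 90 [246 347]; 
shift cm [19.62  3.25 -0.05] turn 4.0 | now [ 0.4882 -0.2761  0.1159] phi 90.3 w 0.631 t 35.6 q7 1.41
```

Request:
carry_out:
  deltas:
    - [[5, 0.5, 0], 1]
    - [[10, 1, 0], 2]
    - [[15, 2, 0], 4]
    - [[19.6, 3.2, 0], 4]
    - [[19.6, 3.2, 0], 4]
    - [[19.6, 3.2, 2], 4]
    - [[19.6, 3.2, 3.7], 4]
    - [[19.6, 3.2, 3.7], 4]
    - [[19.6, 3.2, 3.7], 4]

```text
t: 36.72
eef_pos: [0.5184, -0.0806, 0.0772]
tool_rot: [-0.004, 0.73, 0.684, -0.007]
contact_force: [0.8, -0.4, -1.0]
gripper_width: 0.636
```

```bash
python3 -c "
from h import *
go(dp(-.1196,-.085,.080),90-3.7)"
```

```text
shift cm [ 0.39  1.25 -0.3 ] turn -0.0 | now [ 0.5184 -0.0806  0.0772] phi 86.3 w 0.636 t 36.73 q7 0.92
```

Request:
carry_out:
  deltas:
    - [[0.2, 0.6, -0.2], 0]
    - [[0.2, 1.2, -0.3], 0]
    - [[0.2, 1.6, -0.3], 0]
    - [[0.2, 1.85, -0.7], 0]
    - [[0.2, 2.05, -1.1], 0]
    - [[0.2, 2.3, -1.6], 0]
    - [[0.2, 2.6, -2.1], 0]
    - [[0.2, 2.6, -2.1], 0]

```text
t: 37.72
eef_pos: [0.5423, -0.0804, 0.0973]
tool_rot: [-0.005, 0.73, 0.684, -0.01]
contact_force: [-7.1, 1.0, 1.1]
gripper_width: 0.632
```

```bash
python3 -c "
from h import *
tilt();print(pose()[0])"
```

```text
F [-7.1  1.   1.1] edges (row,jump): [(206, 19), (207, 30), (208, 18), (325, 21), (326, 31), (327, 30), (328, 17), (351, -44), (352, -82), (353, -61), (354, -11)] g [ 22  23  23 100 101 104 102 103 104 106 103 117 116 116 117 230 231 232
  25]
0 [224 277]; 15 [217 299]; 30 [214 319]; 45 [215 335]; 60 [220 345]; 75 [231 348]; 90 [246 347]; 
[ 0.54217853 -0.08046283  0.0971904 ]
```

Request:
carry_out:
  deltas:
    - [[0, 0.7, -0.9], 0]
    - [[0, 1.4, -1.6], 0]
    - [[0, 1.9, -1.7], 0]
    - [[0, 2.3, -1.9], 0]
    - [[0, 2.7, -2.05], 0]
    - [[0, 3.2, -2.2], 0]
    - [[0, 3.7, -2.3], 0]
    - [[0, 3.7, -2.3], 0]

```text
t: 38.78
eef_pos: [0.5795, -0.0829, 0.1201]
tool_rot: [-0.005, 0.73, 0.683, -0.011]
contact_force: [-5.1, -1.0, 6.0]
gripper_width: 0.631
```

```bash
python3 -c "
from h import *
tilt();print(pose()[0])"
```

```text
F [-5.1 -1.   6. ] edges (row,jump): [(199, 9), (203, 12), (204, 27), (205, 21), (328, 25), (329, 27), (330, 12), (350, -10), (351, -43), (352, -71), (353, -48), (354, -9)] g [ 24  25  41 121 124 123 125 128 128 132 132 133 137 138 136 198 211 207
  24]
0 [224 277]; 15 [217 299]; 30 [214 319]; 45 [215 335]; 60 [220 345]; 75 [231 348]; 90 [246 347]; 
[ 0.57943649 -0.0829586   0.12001079]
```

Request:
carry_out:
  deltas:
    - [[0, -0.8, 0], 0]
    - [[0, -1.5, 0.4], 0]
    - [[0, -1.5, 0.9], 0]
    - [[0, -0.9, 0.9], 0]
    - [[0, -0.4, 0.8], 0]
    - [[0, 0, 0.6], 0]
    - [[0, 0.5, 0.45], 0]
    - [[0, 1.0, 0.35], 0]
    - [[0, 1.0, 0.35], 0]

```text
t: 39.95
eef_pos: [0.589, -0.0836, 0.1162]
tool_rot: [-0.006, 0.73, 0.683, -0.011]
contact_force: [-4.3, -0.5, 3.8]
gripper_width: 0.631
```

```bash
python3 -c "
from h import *
tilt();print(pose()[0])"
```

```text
F [-4.3 -0.5  3.8] edges (row,jump): [(190, 10), (213, 14), (214, 26), (215, 18), (336, 9), (337, 27), (338, 31), (339, 14), (351, -41), (352, -73), (353, -52), (354, -9)] g [ 23  30  50  69 138 139 136 135 138 133 134 132 130 132 131 127 209 207
  22]
0 [224 277]; 15 [217 299]; 30 [214 319]; 45 [215 334]; 60 [220 344]; 75 [231 348]; 90 [246 347]; 
[ 0.58902522 -0.0835975   0.11620094]
```

Request:
carry_out:
  deltas:
    - [[0, 0.4, 0], 0]
    - [[0, 0.8, 0], 0]
    - [[0, 1.2, 0], 0]
    - [[0, 1.6, 0], 0]
    - [[0, 2.0, 0], 0]
    - [[0, 2.4, 0.1], 0]
    - [[0, 2.4, 0.2], 0]
    - [[0, 2.4, 0.2], 0]

```text
t: 41.0
eef_pos: [0.6147, -0.0852, 0.1146]
tool_rot: [-0.004, 0.73, 0.683, -0.01]
contact_force: [-1.1, -0.6, 7.3]
gripper_width: 0.631
```

```bash
python3 -c "
from h import *
tilt();print(pose()[0])"
```

```text
F [-1.1 -0.6  7.3] edges (row,jump): [(161, 10), (185, 9), (228, 9), (229, 17), (230, 10), (335, 13), (336, 9), (337, 13), (338, 18), (348, -10), (349, -25), (350, -36), (351, -34), (352, -29), (353, -15)] g [ 62  84  83  83  83 112 123 123 123 125 123 125 124 124 127 125 190 142
  23]
0 [224 277]; 15 [217 299]; 30 [214 319]; 45 [215 335]; 60 [220 344]; 75 [231 348]; 90 [246 347]; 
[ 0.61466046 -0.08514544  0.11460239]
```

Request:
carry_out:
  deltas:
    - [[0, 0.2, 0.2], 0]
    - [[0, 0.3, 0.4], 0]
    - [[0, 0.3, 0.5], 0]
    - [[0, 0.3, 0.5], 0]

```text
t: 41.55
eef_pos: [0.6196, -0.0847, 0.1125]
tool_rot: [-0.003, 0.73, 0.684, -0.008]
contact_force: [-6.7, -0.8, 20.6]
gripper_width: 0.621
```

```bash
python3 -c "
from h import *
tilt();p=pose()[0];print(p);asc('side',p,25,22,32)"
```

```text
F [-6.7 -0.8 20.6] edges (row,jump): [(155, 10), (179, 12), (230, 13), (231, 13), (338, 17), (339, 24), (340, 12), (345, -17), (346, -32), (347, -25), (351, -20), (352, -29), (353, -16)] g [ 83  86  86  86  86  92 122 123 122 123 123 124 124 123 126 125 167  97
  23]
0 [224 277]; 15 [217 299]; 30 [214 319]; 45 [215 335]; 60 [220 345]; 75 [231 348]; 90 [246 347]; 
[ 0.61959555 -0.08467123  0.11243753]
side origin 279 166
166 =======+=+++****:.----......:......:--------::::.:
167 =+=+==+====+****:-++=::....::......:-------::::::=
168 +=+==+=++=++****=-***-.............:------::::::=+
169 ++====+++=++****==**+-.....:......:----::::::::=++
170 +===++=++=++*+=+=+**=:......:.:..:==++=------:-+++
171 =+==++++==++*=--+**+--:.......:..-++++++++++=-=+++
172 +++++=+====++-:-=+++--:..........:=++==+++++++++++
173 +++++++++++++:.:===-:::::........:=+++==+=+++++++=
174 =+=++======+*-.:---:...:=-:......-=+==+=++=+=++++=
175 ++++==-:--=++-..:--:...-++:..:---=+=++=+==++=++++=
176 +++==:. .:-+*=..:--:....::...-+++++=+=++=++=++++==
177 =+====++#@@%%*:.::-:........:=++++++++++=++++++++=
178 +==+%@@@@@@@
[... 1593 characters left out ...]
##*+-#@@@@@@@@*+********+++=------:::=##
208 **%@@+:=*###*+.-%@@@@@@@++++**++++==--------:::*@#
209 **%@@-.=*###*=..*@@@@@%*++++++=====--------:::-#@@
210 **%@@=.:+***+: .=#@@@@%++++++======--------:::=#@%
211 **%@@%-:::::..:-=++++#%++++++=====--------::::+%**
212 **#@@@%#+-:::-=+++++++++++++======--------::::+#**
213 **#@@@@@@%#==+++++++++*%%+++======-------:::::=***
214 **#@@@@@@@@%++++++++++#@@++======-------::::.:-+++
215 **#@@@@@@@@@%+++++++++++++=======-------:::...:::-
216 **#@@@@@@@@@@%%%#*%%%#++++======-------::::......:
217 **#@@@@@@@@@@@@@@@@@@@*++======--------::::.......
218 **#@@@@@@@@@@@@@@@@@@@%++======--------::::......:
219 ***@@@@@@@@@@@@@@@@@@@@%======--------::::.. .::::
```

Beaker 2 is now vertical: its edge stays at column 318 from row 178 to 205. Lift and carry to peg1.

Request:
carry_out:
  deltas:
    - [[0, 0, 0], 0]
    - [[0, 0, 0], 0]
    - [[0, 0, -2], 0]
    - [[0, 0, -6], 0]
    - [[0, 0, -10], 0]
    - [[0, 0, -11.5], 0]
    - [[0, 0, -11.5], 0]
  newtons: 35

```text
t: 42.52
eef_pos: [0.6218, -0.0839, 0.2282]
tool_rot: [-0.002, 0.73, 0.684, -0.008]
contact_force: [-0.1, 0.7, -1.1]
gripper_width: 0.621
```

```bash
python3 -c "
from h import *
go(dp(.009,.05,.225),86.3)"
```

```text
shift cm [13.57  3.76  0.16] turn -0.1 | now [ 0.6218 -0.0839  0.2282] phi 86.2 w 0.621 t 42.52 q7 1.09
```

Request:
carry_out:
  deltas:
    - [[5, 1.5, 0], 0]
    - [[10, 3, 0], 0]
    - [[13.6, 3.8, 0], 0]
    - [[13.6, 3.8, 0.1], 0]
    - [[13.6, 3.8, 0.1], 0]

```text
t: 43.15
eef_pos: [0.6679, 0.0481, 0.2237]
tool_rot: [-0.002, 0.73, 0.683, -0.009]
contact_force: [0.4, -1.3, -1.6]
gripper_width: 0.617
```

```bash
python3 - <<'E'
from h import *
go(dp(.009,.05,.1365),86.3)
c=get_calibration('side');print('exp mouth edges if centred',proj(c,np.array([dp(0,.05,.18),dp(-.027,.05,.18),dp(.027,.05,.18),dp(-.027,.05,.25)])).round(1).tolist())
asc('side',dp(0,.05,.19),25,18,20)
E
```

```text
shift cm [0.18 0.17 8.71] turn -0.1 | now [0.6679 0.0481 0.2237] phi 86.2 w 0.617 t 43.15 q7 0.9
exp mouth edges if centred [[276.2, 191.5], [286.6, 193.0], [266.0, 190.0], [285.6, 168.1]]
side origin 251 170
170 ++++++=:....::.......:++++++++++++++===+****######
171 ====++=:.....:.......-+*+*****++++++==++***#######
172 :.:-=+=-...:..:......-+*****+**+++++===+****######
173   .:=++-..:........:-=+*********++++===+****######
174 ---=+++=-----......-+==********+++++===+****######
175 ++++++=++++++:.....=*+=*******++++++===+***#######
176 +++++=+++++++:.....-*+=********+++++=--+*****#####
177 +++++++=+++++-.....-*++*******++++++=+#%%#+-=+***#
178 ++++++++++++=-.....-*++********+++++=#@@@@#-.::--+
179 +++=+++=+++++-.....-++=********+++++=+%@@@@*....:=
180 ++++=+++++++=-.....:++=*******++++++===@@@@@:.....
181 ++++++++++++=-:....-++=********+++++=+#@@@@@: ....
182 ++++++++++=++=.....:++=********++++++*@@@@@*......
183 +++==++++==++=.....:=+=*********++++=+%@@%*=......
184 =+++==++++++++:....:++=*********+++++=+##*=:......
185 +++++++====+++===--=+*+*******++*++++=+**=:.......
186 =+==++=
[... 498 characters left out ...]
+===++=++++++***********++=+#**+**######
196 -------=+====+++===++**************+-=*#*=--++****
197 -------=++=+=++=++=++***++++*****##*++***=:::-----
198 -------==+=+=+++++=+****+--=*****#%**##***+*+++==-
199 -------=+++=+++=+=++*****+++*****%@####***%%%%%##*
200 -------=+++++=++++=+************#@@#*##**#%%%%%%%%
201 -------=+++++++++++++*#******#**%@@#*****%@@@@@@@@
202 ------:-==+++=++++++##*######*#%@@@#=-+**%@@@@@@@@
203 -----::::-++++=+=++*%##*###***%@@@@#==***%@@@@@@@@
204 ----:::::=++++=+=+*%%%%***#***@@@@@%**#**%@@@@@@@@
205 --::::--=+++===+=+#%%%%#*###**%@@@@%*###*#@@@@@@@@
206 ::::::==+++=++==+*%%%%@#***#**%@@@@#*##***%@@@@@@@
207 ::::-=+++=+====+*#%%%@@#+=+#**%@@@++*##**+=#@@@@@@
```

Beaker edge at column 287 against an expected 286.6, so it is centred. Lowering onto peg1.

Request:
carry_out:
  deltas:
    - [[0.2, 0, 1], 0]
    - [[0.2, 0, 3], 0]
    - [[0.2, 0, 5], 0]
    - [[0.2, 0, 7], 0]
    - [[0.2, 0, 8], 0]
    - [[0.2, 0, 8.5], 0]
    - [[0.2, 0, 8.8], 0]
    - [[0.2, 0, 8.8], 0]

```text
t: 44.2
eef_pos: [0.6673, 0.0489, 0.1368]
tool_rot: [-0.002, 0.73, 0.683, -0.008]
contact_force: [-0.3, -0.3, 0.6]
gripper_width: 0.624
```

Request:
carry_out:
  deltas:
    - [[0, 0, 0.3], 0]
    - [[0, 0, 0.6], 0]
    - [[0, 0, 0.6], 0]

```text
t: 44.58
eef_pos: [0.6684, 0.049, 0.1356]
tool_rot: [-0.0, 0.731, 0.683, -0.008]
contact_force: [-9.7, -6.0, 25.0]
gripper_width: 0.615
```

Seated. Releasing with a partial opening, then rising.

Request:
carry_out:
  deltas:
    - [[0, 0, 0], 0]
    - [[0, 0, 0], 0]
    - [[0, 0, 0], 0]
    - [[0, 0, -1], 0]
    - [[0, 0, -4], 0]
    - [[0, 0, -8], 0]
    - [[0, 0, -13], 0]
    - [[0, 0, -13], 0]
  hand: 0.85

```text
t: 45.58
eef_pos: [0.6718, 0.052, 0.271]
tool_rot: [0.002, 0.731, 0.683, -0.004]
contact_force: [0.4, 0.6, -0.2]
gripper_width: 0.851
```

```bash
python3 - <<'E'
from h import *
for n in('side','scene'):
    read_camera(n);print(n,[(np.round(d['centre']).tolist(),round(d['score'],2)) for d in models.spot_in('beaker0',n)]);c=get_calibration(n)
    print('exp',[proj(c,dp(0,y,.126)).round()[0,::-1].tolist() for y in(.14,.05,-.04)],proj(c,[.484,-.37,.037]).round()[0,::-1])
    print('baskets',[(np.round(d['centre']).tolist(),round(d['score'],2)) for d in models.spot_in('basket0',n)])
go([.446+.017,-.371,.26],90)
E
```

```text
side [([193.0, 245.0], 0.91), ([228.0, 269.0], 0.79), ([223.0, 218.0], 0.78), ([157.0, 319.0], 0.67), ([206.0, 280.0], 0.64), ([169.0, 364.0], 0.56)]
exp [[230.0, 265.0], [210.0, 277.0], [192.0, 288.0]] [169. 363.]
baskets [([276.0, 320.0], 0.59), ([233.0, 294.0], 0.45)]
scene [([275.0, 167.0], 0.84), ([314.0, 282.0], 0.79), ([217.0, 349.0], 0.77), ([216.0, 379.0], 0.71), ([306.0, 348.0], 0.64), ([216.0, 184.0], 0.56)]
exp [[217.0, 381.0], [222.0, 347.0], [227.0, 312.0]] [215. 185.]
baskets [([147.0, 447.0], 0.97), ([167.0, 412.0], 0.89), ([220.0, 223.0], 0.43)]
shift cm [-43.38 -17.72   1.15] turn -3.9 | now [0.6693 0.05   0.2643] phi 86.1 w 0.849 t 45.88 q7 0.92
```

Request:
carry_out:
  deltas:
    - [[-5, -2, 0], -1]
    - [[-10, -4, 0], -2]
    - [[-15, -6, 0], -3]
    - [[-20, -8, 0], -3.9]
    - [[-25, -10, 0], -3.9]
    - [[-30, -12, 0], -3.9]
    - [[-36, -15, 0], -3.9]
    - [[-43.4, -17.7, 0], -3.9]
    - [[-43.4, -17.7, 0], -3.9]
    - [[-43.4, -17.7, 0], -3.9]
  hand: 1

```text
t: 47.12
eef_pos: [0.4624, -0.3722, 0.2706]
tool_rot: [-0.002, 0.708, 0.706, -0.008]
contact_force: [0.6, -0.0, 0.1]
gripper_width: 0.997
```

```bash
python3 - <<'E'
from h import *
go([.463,-.371,.035],90)
W=get_calibration('wrist');im=read_camera('wrist')
print('exp',[proj(W,np.array([[x,y,.037],[x,y-.027,.037],[x,y+.027,.037]])).round().tolist() for x,y in((.446,-.371),(.521,-.371))])
g=im.mean(2).astype(int);q=proj(W,[.446,-.372,.037])[0].astype(int)
for i in range(q[1]-16,q[1]+65,3): print(i,''.join(' .:-=+*#%@'[min(9,int(x/25.6))] for x in g[i,240:400:2]))
E
```

```text
shift cm [ 0.34  0.4  23.56] turn -0.2 | now [ 0.4624 -0.3722  0.2706] phi 89.8 w 0.997 t 47.12 q7 1.72
exp [[[322.0, 164.0], [301.0, 164.0], [343.0, 164.0]], [[322.0, 218.0], [303.0, 218.0], [342.0, 218.0]]]
147 =================@%=@@@@@@#@@@@@@@@%@*@@@@@@@@%@#@@@@@@@@%@%@@@@@@@@%@%@@@@@@@@#
150 -==-=============@%=@@@@@@#@@@@@@@@@@**#######%@#%@@@@@@@%@%@@@@@@@@%@%@@@@@@@@%
153 =================%%=#@@@@@#@@@@@@@@%@*++++++++++=++++%@@@%@%@@@@@@@@%@%@@@@@@@@%
156 =================%%=*@@@@@%@@@@@@@%++=+++++++==+=++++%@@%%@%@@@@@@@%%@%@@@@@@@#%
159 =================%%=*@@@@@#@@@@@@@%=+=+++++++==+=++++%@@@%@%@@@@@@@%%@%@@@@@@@#%
162 ----=--==========#@+*@@@@@#%@@@@%#=-------------====+%@@%%@#@@@@@@@%@@%@@@@@@@*@
165 -==-=============#@+*@@@@@#%@@@%===--------------===+%@@%@@%@@@@@@@%@@@@@@@@@@#@
168 =================*@+*@@@@@#%@@@%*#%%%%%%@@@%%%%%##*++%@@%@@@@@@@@@@%@@@@@@@@@@#@
171 =================*@+*@@@%@#%@@@%*#%%%@@@@@@@@@%%%#*++%@@%@@@@@@@@@@%@%@@@@@@@@#@
174 =================*@++@@@@@#%@@@%*#%%%@@@@@@@@@%%%#*++%@@%@%@@@@@@@@%@%@@@@@@@%%@
177 =================+@*+%@@%@%%@@@%*#%%%
[... 703 characters left out ...]
@@@@@@%@%%@@@@@@#%@%
204 --=-==--==========#%=*@@@@%#@@@%#%%%@@@@@@@@@%%%##*=*@@@%@%@@@@@@@%@%@@@@@@@#%@%
207 --------=--=======#%=*@@@@%#@@@@#%%%@@@@@@@@@%%%##*#@@@@%@#@@@@@@@%@%@@@@@@@%%@%
210 --------=--=======*@+*@@@@@#@@@@#%%%@@@@@@@@@%%%#*+#@@@%%@#@@@@@@@%@%@@@@@@@#@@@
213 =-================*@+*@@@@@#@@@@#%%%@@@@@@@@@%%%#*+#@@@%%@#@@@@@@@%@%@@@@@@@#@%@
216 =-------=-----=-=-*@+*@@@@@#@@@@#%%%@@@@@@@@@%%%#*+%@@@%%@@@@@@@@@%@%@@@@@@%#@%@
219 ==================+@++%@@@@#@@@@%%%%@@@@@@@@@%%%#**%@@@%@%@@@@@@@%%@%@@@@@@%#@%@
222 ---=--===========-+%*+@@@@@*%@@@@@%@@@@@@@@@@%%%#%@@@@@%@%%@@@@@@%%@%@@@@@@%%@%@
225 -=====-===========+%*=%@@@@*%@@@@@@%@%@@@@@@@%@%%@@@@@@%@%%@@@@@@%%@@@@@@@@#%@%@
```

Request:
carry_out:
  deltas:
    - [[0.2, 0.1, 5], 0]
    - [[0.2, 0.2, 10], 0]
    - [[0.2, 0.3, 15], 0]
    - [[0.2, 0.3, 20], 0]
    - [[0.2, 0.3, 23], 0]
    - [[0.2, 0.3, 23.5], 0]
    - [[0.2, 0.3, 23.5], 0]

```text
t: 48.05
eef_pos: [0.465, -0.3687, 0.037]
tool_rot: [-0.001, 0.706, 0.708, -0.007]
contact_force: [0.8, -0.1, -0.2]
gripper_width: 0.998
```

Request:
carry_out:
  deltas:
    - [[0, 0, 0], 0]
    - [[0, 0, 0], 0]
    - [[0, 0, 0], 0]
    - [[0, 0, 0], 0]
    - [[0, 0, 0], 0]
    - [[0, 0, -2], 0]
    - [[0, 0, -5], 0]
    - [[0, 0, -8], 0]
    - [[0, 0, -8], 0]
    - [[0, 0, -8], 0]
  hand: 0
  newtons: 20

```text
t: 49.3
eef_pos: [0.4655, -0.3678, 0.1171]
tool_rot: [-0.001, 0.706, 0.708, -0.008]
contact_force: [-0.8, -0.9, -1.3]
gripper_width: 0.633
```

```bash
python3 -c "
from h import *
tilt();go(dp(-.065-.066,-.088,.115),90-3.7)"
```

```text
F [-0.8 -0.9 -1.3] edges (row,jump): [(150, 20), (151, 15), (152, 15), (153, 10), (216, -14), (217, -14), (263, 14), (264, 14), (329, 14), (330, 26), (331, 13), (332, 16), (333, 23), (334, 9), (351, -40), (352, -87), (353, -67), (354, -13)] g [135 132 132 134  93  95  94  95  92 129 130 130 131 131 131 148 240 240
  26]
0 [224 277]; 15 [217 299]; 30 [214 319]; 45 [215 335]; 60 [220 344]; 75 [231 348]; 90 [246 347]; 
shift cm [28.79  5.52 -0.16] turn 3.9 | now [ 0.4653 -0.3678  0.1165] phi 90.2 w 0.634 t 49.35 q7 1.58
```

Request:
carry_out:
  deltas:
    - [[5, 0.5, 0], 1]
    - [[10, 1, 0], 2]
    - [[15, 2, 0], 3.9]
    - [[20, 3, 0], 3.9]
    - [[25, 4, 0], 3.9]
    - [[28.8, 5.5, 0], 3.9]
    - [[28.8, 5.5, 0.5], 3.9]
    - [[28.8, 5.5, 2.5], 3.9]
    - [[28.8, 5.5, 3.7], 3.9]
    - [[28.8, 5.5, 3.7], 3.9]

```text
t: 50.6
eef_pos: [0.5174, -0.0809, 0.0747]
tool_rot: [-0.003, 0.73, 0.683, -0.009]
contact_force: [0.5, 0.0, -0.8]
gripper_width: 0.634
```

```bash
python3 -c "
from h import *
go(dp(-.1196,-.085,.080),90-3.7)"
```

```text
shift cm [ 0.44  1.35 -0.56] turn -0.1 | now [ 0.5174 -0.0809  0.0747] phi 86.2 w 0.634 t 50.6 q7 0.92
```

Request:
carry_out:
  deltas:
    - [[0.2, 0.6, -0.4], 0]
    - [[0.2, 1.3, -0.5], 0]
    - [[0.2, 1.7, -0.5], 0]
    - [[0.2, 1.95, -1.0], 0]
    - [[0.2, 2.15, -1.4], 0]
    - [[0.2, 2.4, -1.9], 0]
    - [[0.2, 2.7, -2.4], 0]
    - [[0.2, 2.7, -2.4], 0]

```text
t: 51.6
eef_pos: [0.543, -0.0809, 0.0979]
tool_rot: [-0.004, 0.73, 0.683, -0.011]
contact_force: [-5.2, -0.1, -0.1]
gripper_width: 0.633
```

```bash
python3 -c "
from h import *
tilt();print(pose()[0])"
```

```text
F [-5.2 -0.1 -0.1] edges (row,jump): [(204, 9), (205, 27), (206, 28), (207, 10), (322, 15), (323, 33), (324, 32), (325, 20), (326, 9), (351, -44), (352, -82), (353, -61), (354, -11)] g [ 23  23  24 102 102 105 104 104 105 107 104 117 115 116 116 230 231 232
  25]
0 [224 277]; 15 [217 299]; 30 [214 319]; 45 [215 335]; 60 [220 345]; 75 [231 348]; 90 [246 347]; 
[ 0.54293537 -0.08089679  0.09778623]
```

Request:
carry_out:
  deltas:
    - [[0, 0.6, -0.7], 0]
    - [[0, 1.3, -1.2], 0]
    - [[0, 2.1, -1.3], 0]
    - [[0, 2.7, -1.35], 0]
    - [[0, 3.2, -1.4], 0]
    - [[0, 3.65, -1.55], 0]
    - [[0, 4.1, -1.7], 0]
    - [[0, 4.6, -1.8], 0]
    - [[0, 4.6, -1.8], 0]

```text
t: 52.78
eef_pos: [0.5892, -0.0841, 0.1154]
tool_rot: [-0.004, 0.73, 0.683, -0.011]
contact_force: [-5.5, -0.8, 6.0]
gripper_width: 0.63
```

```bash
python3 -c "
from h import *
tilt();print(pose()[0])"
```

```text
F [-5.5 -0.8  6. ] edges (row,jump): [(190, 10), (206, 10), (207, 25), (208, 28), (209, 14), (336, 10), (337, 25), (338, 22), (339, 9), (351, -42), (352, -71), (353, -48)] g [ 23  30  50 131 137 138 138 141 141 142 145 141 140 141 139 134 204 201
  23]
0 [224 277]; 15 [217 299]; 30 [214 319]; 45 [215 335]; 60 [220 345]; 75 [231 348]; 90 [246 347]; 
[ 0.58913673 -0.08412993  0.11537363]
```

Request:
carry_out:
  deltas:
    - [[0, 0.4, 0], 0]
    - [[0, 0.8, 0], 0]
    - [[0, 1.2, 0], 0]
    - [[0, 1.6, 0], 0]
    - [[0, 2.0, 0], 0]
    - [[0, 2.4, 0.1], 0]
    - [[0, 2.4, 0.2], 0]
    - [[0, 2.4, 0.2], 0]

```text
t: 53.82
eef_pos: [0.6143, -0.0857, 0.1137]
tool_rot: [-0.003, 0.73, 0.683, -0.01]
contact_force: [-4.0, 1.2, 8.1]
gripper_width: 0.635
```

```bash
python3 -c "
from h import *
tilt();print(pose()[0])"
```

```text
F [-4.   1.2  8.1] edges (row,jump): [(162, 10), (225, 9), (226, 20), (227, 13), (343, 17), (344, 23), (345, 11), (349, -10), (350, -29), (351, -49), (352, -45), (353, -18)] g [ 62  64  80  80  81 125 126 125 125 128 125 126 126 125 128 127 123 169
  22]
0 [224 277]; 15 [217 299]; 30 [214 319]; 45 [215 335]; 60 [220 344]; 75 [231 348]; 90 [246 347]; 
[ 0.61431893 -0.08568868  0.11366176]
```

Request:
carry_out:
  deltas:
    - [[0, 0.3, 0.2], 0]
    - [[0, 0.4, 0.4], 0]
    - [[0, 0.4, 0.6], 0]
    - [[0, 0.4, 0.7], 0]
    - [[0, 0.4, 0.7], 0]

```text
t: 54.5
eef_pos: [0.6212, -0.0862, 0.1099]
tool_rot: [-0.0, 0.731, 0.683, -0.008]
contact_force: [-4.6, -2.2, 20.4]
gripper_width: 0.634
```

```bash
python3 -c "
from h import *
tilt();p=pose()[0];print(p);asc('side',p,18,16,26)"
```

```text
F [-4.6 -2.2 20.4] edges (row,jump): [(153, 10), (154, 9), (232, 16), (233, 12), (343, 12), (344, 17), (346, -20), (347, -30), (348, -15), (351, -20), (352, -29), (353, -16)] g [ 64  85  85  86  86  86 122 123 122 123 126 124 127 125 125 127 122  97
  23]
0 [224 277]; 15 [217 299]; 30 [214 319]; 45 [215 335]; 60 [220 344]; 75 [231 348]; 90 [246 347]; 
[ 0.62121074 -0.08617644  0.10989206]
side origin 285 173
173 ++++++=::-++=--:...........-++++++=+
174 ===+=++:.:---:::.---...:..:-++=++===
175 ----=++:.:---:..:=*+:.:==--=+=====+=
176 ...:-++:.:---:..:=+=:.-++++++++=++++
177 ++#@@%%=.:---:....::..-+++++++++++++
178 @@@@@@@*..::::.......:-+++++++++====
179 @@@@@@@#:............-=++++++++++=:.
180 @@=-+@@%:.........:.:=+++++++++++=..
181 @@@@@@@@-..:......:.-++++++++++++=--
182 @@@@@@@@-...........-++++++++++++=++
183 @@@@@@@%:...:......:-+++++++++++==++
184 #%%%###+:..::::.....-+++++++++++===+
185 **##***=:...:::....:-**+****++++====
186 *******+...:.::.....=*******++++==++
187 **###**+....::.....:=******+++++=+##
188 #***#*+=....:....:-=+******++++++*%%
189 **=+#**=...:-....:=*+******+
[... 333 characters left out ...]
==-
198 @@@@***+++++*+==--+*+*******++++==--
199 @@@#+**#%%%%%#***+*********+++++==--
200 @@#=+**#%%%%%%*+++**********++++=---
201 #*+=+**%@@@@@@*++++*********++++=---
202 +++=+**%@@@@@@#+++*********+++++=---
203 +++=+**%@@@@@@%+++*********+++++=---
204 +++=+**%@@@@@@@*+++********+++++=---
205 +++=+**#@@@@@@@%*+**********+++=----
206 +++=+***%@@@@@@@%++*********++==----
207 +++==**+-#@@@@@@@*++******+++==-----
208 +++=+**+.-%@@@@@@+++++++++====------
209 +++=+**=..*@@@@%*+++++++=====-------
210 +++==++: .=#@@%*#++++++======-------
211 +++==:..:-=++++*%++++++=====--------
212 ++++=::-=+++++++*#++++======--------
213 ++++===+++++++++#%*+++=====--------:
214 +++++*+++++++++++++++======-------::
```

Beaker 3 is vertical too. Lift and carry to peg2.

Request:
carry_out:
  deltas:
    - [[0, 0, 0], 0]
    - [[0, 0, 0], 0]
    - [[0, 0, -2], 0]
    - [[0, 0, -6], 0]
    - [[0, 0, -10], 0]
    - [[0, 0, -11.8], 0]
    - [[0, 0, -11.8], 0]
    - [[0, 0, -11.8], 0]
  newtons: 35

```text
t: 55.6
eef_pos: [0.622, -0.0854, 0.2263]
tool_rot: [-0.001, 0.731, 0.683, -0.009]
contact_force: [-0.3, -0.2, -1.9]
gripper_width: 0.625
```

```bash
python3 -c "
from h import *
go(dp(.009,-.04,.225),86.3)"
```

```text
shift cm [4.72 3.73 0.03] turn -0.2 | now [ 0.622  -0.0854  0.2263] phi 86.1 w 0.625 t 55.6 q7 1.09
```

Request:
carry_out:
  deltas:
    - [[2.5, 2, -0.2], 0]
    - [[4.7, 3.8, -0.2], 0]
    - [[4.7, 3.8, 0], 0]
    - [[4.7, 3.8, 0], 0]

```text
t: 56.1
eef_pos: [0.6622, -0.0417, 0.2235]
tool_rot: [-0.002, 0.731, 0.683, -0.01]
contact_force: [0.5, -0.3, -1.1]
gripper_width: 0.627
```

```bash
python3 - <<'E'
from h import *
go(dp(.009,-.04,.134),86.3)
c=get_calibration('side');print('exp mouth edges if centred',proj(c,np.array([dp(0,-.04,.18),dp(-.027,-.04,.18),dp(.027,-.04,.18),dp(-.027,-.04,.25)])).round(1).tolist())
asc('side',dp(0,-.04,.19),20,18,16)
E
```

```text
shift cm [0.21 0.16 8.95] turn -0.2 | now [ 0.6622 -0.0417  0.2235] phi 86.1 w 0.627 t 56.1 q7 1.03
exp mouth edges if centred [[287.5, 174.3], [297.3, 175.6], [277.8, 172.9], [296.7, 151.6]]
side origin 267 152
152 +++=:...::.......:=+++++++++++=+*###****
153 +++=:............:++++++++++++++*####***
154 ====-............-+*****+*++++++*###****
155 ==+=-............-********++++++*###****
156 =====:::::.....:-=*******+++++++*####***
157 ===+==----.....-+++******+++++=+*###****
158 ==++=+++=-.....=*++*******++++=+*####***
159 ==+===++=-:....-*++*******++++++*###****
160 ====+=+=+=.....-*+=******+++++++*###****
161 ==+++===+=.....-*+=******++++++=*###****
162 ===+====++:....-+++*******++++++*####***
163 ========++:....-+++******+++++++*##*#***
164 =++=====++:....-+++******+++++++*####***
165 =+====+=++:....:++=*******+++++=+###****
166 =======++=-....:=+=******++++++=+####***
167 ++===+++++=-::::=++*******+++++=+##*****
168 ===++++=++++====+*+*******+++++=+####***
169 =+==++++=++++*************+++++=+###****
170 ==++++==+==++++++*********+++++=+###****
171 =+++++=++===++++*********+*++++=+###****
172 ==+++=++==+++++++**********++++=+####***
173 +++++=+====+++++***********++++=+####***
174 ++++++++++=+++++**********+++++=+####***
175 =+++=+=++=+=++++*+********++++++*###****
176 ++++===+++=+++++***********++++*#####***
177 +++++++=+=++++++***********+++++*#*##***
178 +++++=++++++=++++*********++=-:--+******
179 +++=+++++=+===+++**+++++**+-....:=*++++=
180 ++++++++=+++=+++***=:.:=***+.....::-=+=-
181 ++=+++=+=====+++****===+***+. ......::.:
182 =+++++++=+==+==+***********+. .........:
183 +===++==+======+********##*=...........:
184 ++==+==========+**######**+:.......... .
185 ====+=========+#%#**###**=:. ..........:
```

Edge at 298 against an expected 297, so it is centred. Lower onto peg2.

Request:
carry_out:
  deltas:
    - [[0.2, 0.1, 1], 0]
    - [[0.2, 0.1, 3], 0]
    - [[0.2, 0.1, 5], 0]
    - [[0.2, 0.1, 7], 0]
    - [[0.2, 0.1, 8.2], 0]
    - [[0.2, 0.1, 8.8], 0]
    - [[0.2, 0.1, 9], 0]
    - [[0.2, 0.1, 9], 0]

```text
t: 57.15
eef_pos: [0.6623, -0.0411, 0.1345]
tool_rot: [-0.001, 0.731, 0.682, -0.01]
contact_force: [-0.8, 0.1, -0.8]
gripper_width: 0.623
```

Request:
carry_out:
  deltas:
    - [[0, 0, 0.2], 0]
    - [[0, 0, 0.4], 0]
    - [[0, 0, 0.4], 0]

```text
t: 57.52
eef_pos: [0.6627, -0.0412, 0.1341]
tool_rot: [0.0, 0.731, 0.682, -0.01]
contact_force: [-9.3, -3.0, 20.0]
gripper_width: 0.625
```

Request:
carry_out:
  deltas:
    - [[0, 0, 0], 0]
    - [[0, 0, 0], 0]
    - [[0, 0, 0], 0]
    - [[0, 0, -1], 0]
    - [[0, 0, -4], 0]
    - [[0, 0, -8], 0]
    - [[0, 0, -13], 0]
    - [[0, 0, -14], 0]
  hand: 0.85

```text
t: 58.52
eef_pos: [0.6663, -0.0381, 0.2788]
tool_rot: [0.002, 0.731, 0.682, -0.007]
contact_force: [-0.7, 0.0, -0.6]
gripper_width: 0.851
```

```bash
python3 - <<'E'
from h import *
go(dp(-.06,-.14,.26),86.3);go(dp(-.06,-.14,.26),0)
E
```

```text
shift cm [-10.3   -7.22   2.06] turn -0.2 | now [ 0.6663 -0.0381  0.2788] phi 86.1 w 0.851 t 58.52 q7 1.06
shift cm [-10.3   -7.22   2.06] turn 86.1 | now [ 0.6663 -0.0381  0.2788] phi 86.1 w 0.851 t 58.52 q7 1.06
```

Request:
carry_out:
  deltas:
    - [[-5, -3.5, 0], 0]
    - [[-10.3, -7.2, 0], 0]
    - [[-10.3, -7.2, 0], 0]
    - [[-10.3, -7.2, 0], 0]

```text
t: 59.02
eef_pos: [0.5872, -0.136, 0.2804]
tool_rot: [0.002, 0.731, 0.682, -0.007]
contact_force: [0.8, 0.4, -0.5]
gripper_width: 0.847
```

```bash
python3 - <<'E'
from h import *
import json
go(dp(0,-.14,.102),86.3)
W=get_calibration('wrist');w=read_camera('wrist');s=read_camera('scene');d=read_camera('side')
np.save('wsw',w);json.dump({k:np.array(v).tolist() for k,v in W.items()},open('w12.json','w'))
q=proj(W,dp(0,-.14,.109))[0].astype(int);print('switch exp px',q)
x0=max(0,min(440,q[0]-100));y0=max(0,min(250,q[1]-75));print('wrist crop',x0,y0,'x2 ')
A=cv2.resize(w[y0:y0+150,x0:x0+200],(400,300),interpolation=cv2.INTER_CUBIC)
B=cv2.resize(s[180:280,250:383],(400,300),interpolation=cv2.INTER_CUBIC)
C=cv2.resize(s[100:200,370:503],(400,300),interpolation=cv2.INTER_CUBIC)
D=cv2.resize(d[150:300,230:430],(400,300),interpolation=cv2.INTER_CUBIC)
save(np.vstack([np.hstack([A,B]),np.hstack([C,D])]),'w12.png')
E
```

```text
shift cm [ 0.24  6.11 17.8 ] turn -0.3 | now [ 0.5872 -0.136   0.2804] phi 86.0 w 0.847 t 59.02 q7 1.22
switch exp px [321 237]
wrist crop 221 162 x2
```

View pics/w12.png

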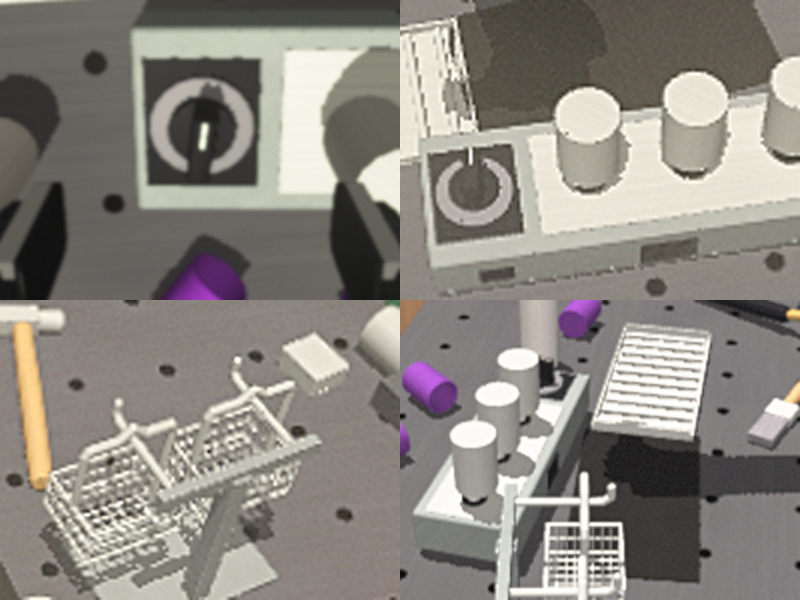

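The final picture shows all three beakers upside down on the pegs, both baskets on hooks, and an empty grid. The switch bar is at wrist crop (206,90)–(203,178), turned slightly clockwise (≈0.1–0.15 rad). Going to grip it.

```bash
python3 - <<'E'
from h import *
import json
W=json.load(open('w12.json'));C=lambda x,y:np.array([221+x/2,162+y/2])
print('disc',onz(W,C(202,126),.066).round(4),'marker',onz(W,C(206,125),.109).round(4),onz(W,C(202,150),.109).round(4),'model',dp(0,-.14,.1).round(4),'bar far end',onz(W,C(202,180),.109).round(4))
P=(onz(W,C(202,126),.066)+dp(0,-.14,.1))/2;P[2]=.10
go(P,80);P[2]=.2;go(P,80)
E
```

```text
disc [ 0.6493 -0.1402  0.066 ] marker [ 0.6308 -0.1364  0.109 ] [ 0.6463 -0.1397  0.109 ] model [ 0.647 -0.14   0.1  ] bar far end [ 0.6657 -0.141   0.109 ]
shift cm [-1.000e-02  6.150e+00  1.803e+01] turn 6.2 | now [ 0.5881 -0.1339  0.2806] phi 86.2 w 0.853 t 59.17 q7 1.22
shift cm [-0.13  6.09  8.03] turn 6.2 | now [ 0.5881 -0.1339  0.2806] phi 86.2 w 0.853 t 59.17 q7 1.22
```

Request:
carry_out:
  deltas:
    - [[-0.1, 3, 2], 3]
    - [[-0.1, 6.1, 5], 6.2]
    - [[-0.1, 6.1, 8], 6.2]
    - [[-0.1, 6.1, 12], 6.2]
    - [[-0.1, 6.1, 16], 6.2]
    - [[0, 6.1, 18], 6.2]
    - [[0, 6.1, 18], 6.2]
  hand: 0.6

```text
t: 60.05
eef_pos: [0.6474, -0.1387, 0.0991]
tool_rot: [0.001, 0.765, 0.644, -0.007]
contact_force: [-0.5, -0.5, -0.0]
gripper_width: 0.6
```

Request:
carry_out:
  deltas:
    - [[0, 0, 0], 0]
    - [[0, 0, 0], 0]
    - [[0, 0, 0], 0]
    - [[0, 0, 0], 0]
    - [[0, 0, 0], 0]
  hand: 0
  newtons: 30

```text
t: 60.68
eef_pos: [0.6483, -0.1405, 0.1011]
tool_rot: [0.003, 0.766, 0.643, -0.007]
contact_force: [-2.4, -3.4, 6.1]
gripper_width: 0.159
```

Request:
carry_out:
  deltas:
    - [[0, 0, 0], 8]
    - [[0, 0, 0], 16]
    - [[0, 0, 0], 24]
    - [[0, 0, 0], 32]
    - [[0, 0, 0], 40]
    - [[0, 0, 0], 47]
    - [[0, 0, 0], 54]
    - [[0, 0, 0], 60]
    - [[0, 0, 0], 60]

```text
t: 61.8
eef_pos: [0.648, -0.1409, 0.1012]
tool_rot: [0.006, 0.985, 0.174, -0.005]
contact_force: [-1.3, -1.6, -3.9]
gripper_width: 0.159
```

```bash
python3 -c "
from h import *
o=pose()[2];print(np.round(o['torque'],2),np.round(o['contact_force'],1),o['q'][6]);go(dp(0,-.14,.1),90-3.7-68.8)"
```

```text
[ 0.14 -0.04 -0.06] [-1.3 -1.6 -3.9] 0.07208257565368335
shift cm [-0.06 -0.12  0.12] turn 2.5 | now [ 0.648  -0.1409  0.1012] phi 20.0 w 0.159 t 61.8 q7 0.07
```

Request:
carry_out:
  deltas:
    - [[0, 0, 0], 2]
    - [[0, 0, 0], 4]
    - [[0, 0, 0], 6]
    - [[0, 0, 0], 6]
    - [[0, 0, 0], 6]

```text
t: 62.42
eef_pos: [0.6479, -0.1409, 0.1013]
tool_rot: [0.007, 0.992, 0.123, -0.004]
contact_force: [-0.7, -2.8, -2.9]
gripper_width: 0.162
```

```bash
python3 -c "
from h import *
o=pose()[2];print(np.round(o['torque'],2),np.round(o['contact_force'],1),o['q'][6]);go(dp(0,-.14,.1),90-3.7-68.8)"
```

```text
[-0.21  0.16  1.49] [-0.7 -2.8 -2.9] -0.018800288181988405
shift cm [-0.07 -0.11  0.13] turn -3.4 | now [ 0.6479 -0.1409  0.1013] phi 14.1 w 0.162 t 62.42 q7 -0.02
```

Torque jumped to 1.5 N m, so the switch is at its stop. Ease back, let go and rise.

Request:
carry_out:
  deltas:
    - [[0, 0, 0], -2.5]
    - [[0, 0, 0], -2.5]
    - [[0, 0, 0], -2.5]
    - [[0, 0, 0], -2.5]
    - [[0, 0, -2], -2.5]
    - [[0, 0, -6], -2.5]
    - [[0, 0, -11], -2.5]
    - [[0, 0, -16], -2.5]
    - [[0, 0, -16], -2.5]
  hand: 0.5

```text
t: 63.55
eef_pos: [0.6518, -0.1379, 0.2681]
tool_rot: [0.008, 0.989, 0.145, 0.0]
contact_force: [0.1, -0.3, -0.5]
gripper_width: 0.498
```

Request:
carry_out:
  deltas:
    - [[-6, 0, 0], 0]
    - [[-12, 0, 0], 0]
    - [[-18, 0, 0], 0]
    - [[-18, 0, 0], 0]

```text
t: 64.05
eef_pos: [0.4748, -0.1917, 0.2681]
tool_rot: [0.009, 0.99, 0.142, -0.002]
contact_force: [0.0, 1.1, 0.8]
gripper_width: 0.499
```

```bash
python3 - <<'E'
from h import *
print(pose()[0],np.round(pose()[2]['contact_force'],1))
for n in('side','scene'):
    read_camera(n);c=get_calibration(n)
    print(n,[(np.round(d['centre']).tolist(),round(d['score'],2)) for q in('beaker0','basket0') for d in models.spot_in(q,n)],'exp',[proj(c,dp(0,y,.126)).round()[0,::-1].tolist() for y in(.14,.05,-.04)])
asc('scene',dp(0,-.14,.1),22,14,16)
c=get_calibration('scene')
print('bar ends if 1.2',[proj(c,dp(k*.021*np.cos(1.2),-.14-k*.021*np.sin(1.2),.109)).round(1).tolist() for k in(1,-1)],'if .8',[proj(c,dp(k*.021*np.cos(.8),-.14-k*.021*np.sin(.8),.109)).round(1).tolist() for k in(1,-1)])
E
```

```text
[ 0.47479093 -0.19166867  0.26814359] [0.  1.1 0.8]
side [([225.0, 217.0], 0.84), ([156.0, 319.0], 0.72), ([194.0, 248.0], 0.66), ([228.0, 268.0], 0.63), ([208.0, 280.0], 0.62), ([209.0, 417.0], 0.61), ([189.0, 293.0], 0.56), ([275.0, 320.0], 0.67), ([335.0, 322.0], 0.63)] exp [[230.0, 265.0], [210.0, 277.0], [192.0, 288.0]]
scene [([307.0, 347.0], 0.97), ([217.0, 347.0], 0.94), ([275.0, 166.0], 0.86), ([216.0, 381.0], 0.75), ([314.0, 282.0], 0.68), ([227.0, 310.0], 0.59), ([146.0, 453.0], 0.72), ([171.0, 411.0], 0.71), ([244.0, 321.0], 0.61)] exp [[217.0, 381.0], [222.0, 347.0], [227.0, 312.0]]
scene origin 250 223
223 %%%%%%%@%+%%%%%%@%@#@@@@*%-=+*#%%%%#########
224 %%%%%%%@%+@@@%%%@##*=**###%#################
225 %%%%%%#@%+#####*###########################%
226 %%%%%%#**#################################%@
227 %%%%%@###########################%%%%######@
228 %%%%%@#####################%#**--=:::*#####@
229 %%%%%@##############%%*--+-::-------:+#####@
230 %%%%%@########%*=-=-:-----------------#####%
231 %@%@@@###=+---:----------------------=%####*
232 @%##**+##=------------=++-:--%-
[... 389 characters left out ...]
-----#**#-:%####
241 +++++++*#%=:*###---------:------:#**#=:#####
242 +++++++*#%=-##*#----------------:#**#+:*####
243 ++++++++#%=-#**#----------------:#**#+:-####
244 ++++++++#%+-***#=:--------------:#**#=--####
245 +++++++=#%=-***#+--------------:=#**#---####
246 +++++++=#%*-*#**#---------------#****:-=%###
247 +++++++=##*-+#**#+-------------*#**#+--:%###
248 +++++++=#%*-=****#+----------=+#***#---:%###
249 +++++++=###=:*#***#*=-------+##***#*---:*###
250 ++++++++###=--*#***##*++++*##***##*:----*###
251 ++++++++*#%=--=*#***#######*****#*-------###
252 ++++++++*#%=:--=****************+--------###
bar ends if 1.2 [[[265.1, 239.1]], [[279.9, 231.8]]] if .8 [[[267.2, 241.3]], [[277.9, 229.7]]]
```

```bash
python3 - <<'E'
from h import *
for n,z in(('scene',.109),('wrist',.109),('side',.109)):
    c=get_calibration(n);q=proj(c,dp(0,-.14,.109))[0];im=read_camera(n);print(n,q.round())
    if not(20<q[0]<620 and 20<q[1]<380): continue
    g=im.min(2).astype(int);R0=16 if n!='wrist' else 22;ang=np.arange(0,3.14,.01);best=[]
    # bright marker along +-x of the bar: brightness sampled along bar axis for each angle
    for a in ang:
        s=[]
        for k in np.linspace(-.021,.021,43):
            u=proj(c,dp(k*np.cos(a),-.14-k*np.sin(a),z))[0];s.append(cv2.getRectSubPix(g.astype(np.float32),(1,1),(float(u[0]),float(u[1])))[0,0])
        best.append((max(np.mean(s[:12]),np.mean(s[-12:])),np.mean(s)))
    b=np.array(best);i=b[:,0].argsort()[-5:];print('bright angle',ang[i],b[i,0].round(), 'at .1,.8,1.0,1.2,1.3',b[[10,80,100,120,130],0].round())
E
```

```text
scene [273. 235.]
bright angle [1.21 1.25 1.22 1.24 1.23] [184. 184. 185. 186. 186.] at .1,.8,1.0,1.2,1.3 [106.  83.  93. 183. 172.]
wrist [484. 189.]
bright angle [1.3  1.26 1.29 1.27 1.28] [182. 183. 183. 184. 184.] at .1,.8,1.0,1.2,1.3 [127.  58.  55. 159. 182.]
side [299. 179.]
bright angle [0.67 0.63 0.66 0.65 0.64] [250. 250. 250. 250. 250.] at .1,.8,1.0,1.2,1.3 [246. 245. 199. 116. 113.]
```

```bash
python3 -c "
from h import *
print(bot.hand_in())"
```

```text
the job is handed in; nothing more can be done
None
```

The job is done and handed in at about 64 s of the 210 s allowed; the hand-in gave no verdict.

**What I did:**
- **Baskets:** both hang by their handles, one to a hook. Each released only after the force showed the hook was carrying it.
- **Beakers:** the tool can only point down, so I tipped each beaker against the dryer's front edge and squared it on the box top. Then I pressed each one down on its own peg until I felt about 20–25 N, and released it.
- **Switch:** I turned it clockwise to its stop, where the torque jumped to 1.5 N m, eased back a little and let go.

**Last checks:**
- **Beakers and baskets:** before switching on, the picture showed all three beakers upside down on the pegs and the grid empty. It also showed both baskets on their hooks. After switching on, the networks found them all within about 5 pixels of where they should be.
- **Switch angle:** it read about 1.23 rad in the scene camera and 1.28 in the wrist camera, slightly past the 1.2 stop because of measuring error.
- **Things to leave alone:** I kept clear of the hammer, the brush, the spray can and the purple look-alikes, but did not re-measure them at the end.

**What disagreed or failed:**
- The side camera gave about 0.65 rad for the switch. I disregarded it because a white beaker probably blocks that view.
- Basket 1's hook tip looked 3–4 mm away from my fit; this did not matter.
- The first attempt to tip the first beaker missed the edge and was repeated lower. The beakers also slid about 10 mm in the grip during tipping, which I allowed for.

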